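# Refit the compressor's air filter and dip its oil

### The arm

A 6-joint arm with a two-finger parallel gripper is mounted at the origin on the work surface. World frame = base frame: x ahead of the robot, y to its left, z up, the work surface at z = 0. Lengths are in m, angles in rad, forces in N, time in s.
With the tool pointing down it reaches from about 0.35 to 0.775 m from the base axis. Payload 5.5 kg.
Tool frame: the origin (TCP) lies on the centre line of the jaws, within the pads' length; the fingertips stand 11 mm ahead of it and the grasp point (between the pads) lies 8 mm behind it; z points along the fingers, y is the line along which they close (so a half turn about z gives the same grasp; the last joint's range is limited). The gripper opens to 85 mm and grips with 20 to 120 N. Pads are 22 mm wide; open, the fingers measure 114 mm over their backs; the gripper's body (76 mm by 85 mm) begins 54 mm behind the grasp point. The pads swing forward as they close: fully open they stand 13 mm farther back than shut.
Start: joints at [-1.453, 0.313, 0.046, 1.304, 0, 1.431], TCP at [0.147, -0.556, 0.242] pointing down, gripper open.
Joint ranges: [-2.76, 2.76], [-0.86, 1.69], [-1.03, 1.26], [-2.2, 2.34], [-1.47, 1.5], [-3.14, 3.14]. Speed limits (rad/s): [2.57, 2.57, 3.14, 3.14, 3.14, 3.14].

### API

Orientations are given as a unit quaternion [w, x, y, z].
In Python, from workcell import get_state, eyes, env gives the robot as it stands.
- The arm moves only by the shell command python3 -m inch 'ROWS' [OPENING] [FORCE]. ROWS is JSON, one flat list of numbers, 4 for each row, row after row: the shift along the tool's x, y, z in cm, then the turn about the tool's z in rad. A call has exactly 5 rows; each row shifts and turns the commanded pose from where the row before left it, along the tool's axes as they then stand; what a row does not reach is not made up. A row lasts 1/12 s, in which the tool goes at most 41.7 mm and 7.16 degrees, less where a joint would pass 70% of its speed; a pose out of reach is approached as far as the arm can. A call is refused whole if a number of a shift passes 4.17 or a number of a turn 0.125, either way. A call with a gripper value outside its range is refused whole. OPENING is the opening, from -1 (shut) to 1 (fully open), set as the call begins (- or left out, the last holds). The fingers move at their own pace and stop on an object; FORCE is the grip in N (left out, the last holds). Time passes only in rows, so rows that do not move let the fingers close, or fill a call up. It gives the time, the measured TCP pose, the force, the opening and the grip force at its end, in the units of the state.
- get_state(): the state, without advancing time (a new reading comes with each control period).
- eyes.read_camera(name): name is "side" or "top" or "wrist"; returns the picture (384x512x3 uint8, red, green, blue); there is no depth.
- eyes.camera_info(name): a dict with "fovy" (degrees; the focal length in pixels is half the picture's height over the tangent of half this angle, whatever the lens; pixels are square), "cx", "cy" (the principal point, pixels), "xyz" and "orientation" of the camera in the world. Camera axes: x right, y down, z forward; pixel columns grow to the right and rows downward; lengths in m; the calibration is good to about 2 mm. A picture is of the moment at which its call begins: read the wrist's pose just before it. camera_info takes no time and is no camera call; for the wrist camera it gives the pose at the moment of the call.
- env.hand_in(): hands the job in; it is judged then, once.
The state is a dict: "clock": time; "joint_pos": joint angles; "qvel": joint speeds; "tau": joint torques, N m; "tcp_pos": TCP position; "orientation": TCP orientation; "wrist_force": force on the tool from outside, world axes, zero at the start; "ft_torque": the same for the moment, N m; "finger_gap": finger opening in m; "grip_force": force on a finger pad.
Only numpy, scipy, OpenCV 4.12 (cv2) and the standard library are available. Lean on these libraries where they do the work, as an engineer would, in place of code of your own. Each camera call takes 0.05 s, during which the arm holds its last target. There are 200 camera calls.

### The job

Get the bench air compressor ready to start. Take the clean filter panel from its draining stand and slide it down into the slot in the compressor's top until it is fully home, without letting it drop in. Then dip the oil: take the dipstick from the drip tray, push it into the compressor's inclined oil tube until its collar stops on the tube's mouth, draw it out again and finish holding it level for reading, its tip over the drip tray and well clear above it. Do not put the dipstick down or let go of it, and leave the bottle, the tube rack and the tape roll alone.

Things in the scene. Friction and masses are not known exactly. Their poses are not given: they have to be found in the camera images.
- compressor: White sheet-metal bench air compressor, fixed; casing 200 x 200 mm, top face at z = 150 mm, centred 70 mm to local +y of the origin. A grey cast oil sump (local x +-58 mm, local y -120 to -30 mm, 75 mm high, fins to local x +-67 mm) stands against the casing's local -y side. Origin on the bench, local x is along the filter slot, z up. The dial and switch are on its local +x face.
- slot_mouth (a point): Centre of the filter slot's opening, in the plane of the compressor's top. The slot is vertical, 104 mm long (along the compressor's x) and 15 mm wide (along its y), with 4 mm chamfered edges.
- slot_floor (a point): Centre of the slot's floor, 100 mm straight below slot_mouth; the filter's underside rests here when it is fully home.
- oil_tube: Inclined round steel oil tube that rises from the sump towards the compressor's local -y side, 40 deg above the horizontal; part of the compressor. Origin: centre of its mouth rim, 135 mm above the bench. z axis: along the tube, outward and upward. Bore 14 mm, flared to 26 mm in the outermost 12 mm; rim 30 mm outside diameter; about 75 mm of it stands outside the sump.
- filter: Filter panel: grey frame, white pleated paper, 100 mm wide (its x), 12 mm thick (its y), 100 mm high, plus a pull tab mid-top: 45 mm wide, 12 mm thick, 30 mm high (top 130 mm above the underside). Origin: centre of its underside, z up. About 0.12 kg. It goes in either way round. When home the frame is flush with the compressor's top and only the tab stands out.
- filter_tab (a point): Point in the middle of the filter's pull tab where it is gripped, 122 mm above the filter's underside.
- stand: White plastic draining stand, fixed, 112 x 56 mm, plate 8 mm thick; the filter stands upright on the plate in the 14 mm slot between four ribs (up to 40 mm above the bench) at its ends. Origin: centre of its underside; x along the slot. The ribs grip nothing: the filter lifts straight out.
- tray: Open steel drip tray, fixed, 170 mm long (its x), 90 mm wide (its y), 45 mm high. Origin: centre of its underside. The end wall on its -x side and a cross rib at x = 30 mm have 13 mm wide notches whose floors are 38 mm above the bench.
- dipstick: Steel rod 8 mm in diameter, 150 mm long, tapered tip; collar disc 36 mm diameter, 6 mm thick; grey 18 mm square grip, 60 mm long. Origin: on the axis at the collar's tip-side face; x towards the tip. Grip: x = -66 to -6, sides facing y and z. About 0.1 kg, balance at x = 35 to 40. Starts level in the tray's notches, tip to tray +x, axis 42 mm above the bench, collar 12 mm outside the tray's -x end.
- dip_grip (a point): Point on the dipstick's axis in its grip, at x = -32 mm.
- dip_tip (a point): The dipstick's tip, on its axis at x = 150 mm.
- bottle: Bystander: white plastic bottle, 68 mm diameter, 150 mm high. Origin: centre of its underside.
- tube_rack: Bystander: orange test-tube rack, 80 x 190 mm, 62 mm high, tubes up to 96 mm. Origin: centre of its underside.
- tape: Bystander: white roll of tape lying flat, 100 mm diameter, 25 mm high. Origin: centre of its underside.
Things that resemble listed ones, but are neither listed nor needed, are in the scene too. There is more than one size of the dipstick; the job needs the smallest.

How it is judged:
By the outcome, as a careful person would: the job done as asked, in the order asked, and still so for the second after the job is handed in, while the arm keeps its last pose, push and grip.
It also fails if it takes over 72 s, if anything falls off the work surface, if the arm or the gripper's body presses on something with over 40 N, if the wrist force passes 120 N, or if a joint passes its speed limit or range.

## Working session

There is one attempt and no reset: what is moved stays moved. The work goes in short steps, Python scripts to look and compute and a shell command to move; the robot and the scene stay as the last step left them, time stands still between calls to the robot, and variables do not carry over. Pictures are saved under pics/ and viewed, at most 10 in all, crops included, and the job is handed in when it is done.

```bash
ls; mkdir -p pics
python3 - <<'E'
from workcell import get_state, eyes, env
import cv2, numpy as np
for n in ("top","side"):
    print(n, eyes.camera_info(n))
    im=eyes.read_camera(n); np.save(f"pics/{n}0.npy",im)
    cv2.imwrite(f"pics/{n}0.png",cv2.resize(im[:,:,::-1],(800,600),interpolation=cv2.INTER_CUBIC))
print(get_state()); print(eyes.camera_info("wrist"))
E
```

```text
pics
top {'fovy': 45.18572213029833, 'cx': 255.75028940070501, 'cy': 193.60380388563323, 'xyz': array([ 0.36891487, -0.11794827,  1.52027049]), 'orientation': array([ 0.03660815, -0.70609066,  0.70641715, -0.03272068])}
side {'fovy': 57.02165819488464, 'cx': 261.40636109963043, 'cy': 186.03060872398183, 'xyz': array([ 0.44554253, -1.02923944,  0.79008197]), 'orientation': array([-0.44733025,  0.89321811, -0.03663498,  0.02673828])}
{'clock': 0.1, 'joint_pos': array([-1.45261553e+00,  3.13946565e-01,  4.50476010e-02,  1.30365448e+00,
        3.32022088e-05,  1.43118065e+00]), 'qvel': array([-0.00014045, -0.00034062,  0.00482747,  0.00091283, -0.00039643,
        0.00134827]), 'tau': array([ 2.66596384e-03, -4.81728351e+01,  2.99242777e+01,  1.27497749e-02,
       -1.08318684e-04,  8.30312160e-06]), 'tcp_pos': array([ 0.14653066, -0.55551907,  0.24146758]), 'orientation': array([-8.78330514e-04,  9.91703737e-01,  1.28541533e-01,  2.60158679e-05]), 'wrist_force': array([-0.69124082,  0.16548632,  0.00389016]), 'ft_torque': array([ 0.00872899, -0.05609716, -0.00538663]), 'grip_force': 0.0, 'finger_gap': 0.08544880466694817}
{'fovy': 59.91611642941207, 'cx': 250.8139849384746, 'cy': 189.18146398985618, 'xyz': array([ 0.22132656, -0.53676245,  0.3727381 ]), 'orientation': array([ 0.12012166,  0.78282839, -0.60334772, -0.09339181])}
```

View pics/top0.png

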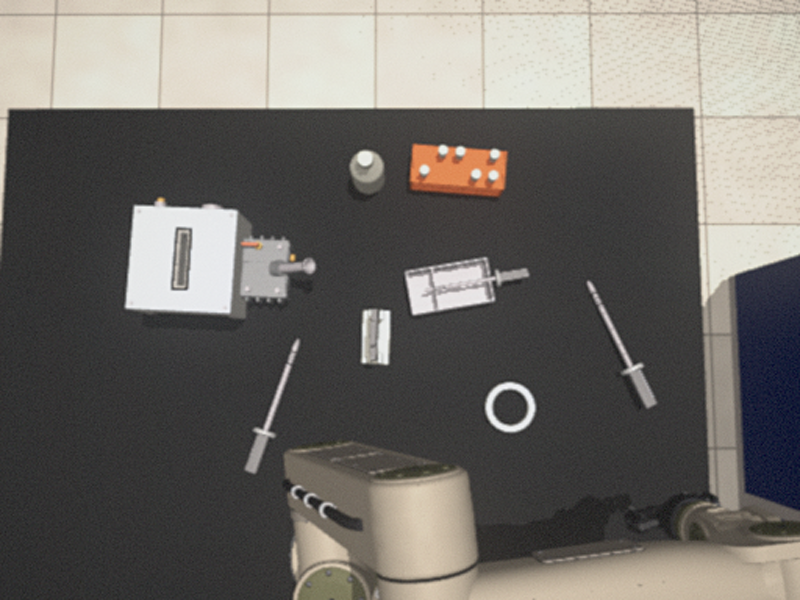

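View pics/side0.png

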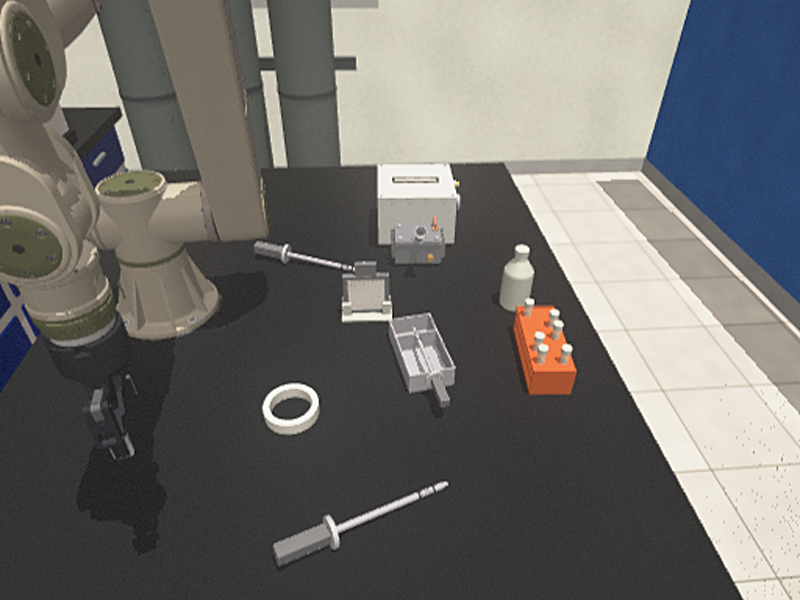

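```bash
cat > h.py <<'E'
import numpy as np, cv2
from scipy.spatial.transform import Rotation as R
from workcell import get_state, eyes, env
rot=lambda q: R.from_quat([q[1],q[2],q[3],q[0]])
def ray(info,uv):
    f=192/np.tan(np.radians(info["fovy"])/2)
    d=np.array([(uv[0]-info["cx"])/f,(uv[1]-info["cy"])/f,1.])
    return np.array(info["xyz"]), rot(info["orientation"]).apply(d/np.linalg.norm(d))
def onz(info,uv,z):
    o,d=ray(info,uv); return o+d*(z-o[2])/d[2]
def proj(info,p):
    f=192/np.tan(np.radians(info["fovy"])/2)
    c=rot(info["orientation"]).inv().apply(np.asarray(p)-info["xyz"])
    return c[:2]/c[2]*f+[info["cx"],info["cy"]]
def tri(a,b):
    """a,b=(info,uv): midpoint of closest approach, gap"""
    (o1,d1),(o2,d2)=ray(*a),ray(*b)
    s,t=np.linalg.lstsq(np.c_[d1,-d2],o2-o1,rcond=None)[0]
    p,q=o1+s*d1,o2+t*d2
    return (p+q)/2,np.linalg.norm(p-q)
E
python3 - <<'E'
from h import *
t=np.load("pics/top0.npy")[:,:,::-1]; s=np.load("pics/side0.npy")[:,:,::-1]
T,S=eyes.camera_info("top"),eyes.camera_info("side")
up=lambda im,c0,c1,r0,r1,w,h: cv2.resize(im[r0:r1,c0:c1],(w,h),interpolation=cv2.INTER_NEAREST)
a=up(t,75,345,125,235,800,326)
b=np.hstack([up(s,238,298,100,168,238,270),up(s,212,260,163,211,270,270),up(s,245,297,198,263,216,270)])
b=cv2.copyMakeBorder(b,0,0,0,800-b.shape[1],cv2.BORDER_CONSTANT)
cv2.imwrite("pics/comp.png",np.vstack([a,b]))
for n,p,q,z in (("tube",(308,266),(420,231),.135),("tab",(376,314),(367,268),.13),("slot",(181,258),(416,180),.15),("grip end",(527,273),(446,403),.042)):
    p,q=np.array(p)*.64,np.array(q)*.64
    print(n,onz(T,p,z),onz(S,q,z),tri((T,p),(S,q)))
E
```

```text
tube [0.57658961 0.06753929 0.135     ] [0.58112092 0.071948   0.135     ] (array([0.5783846 , 0.06715543, 0.13758815]), np.float64(0.004320666022456875))
tab [ 0.4834068  -0.06461819  0.13      ] [ 0.45428926 -0.06417715  0.13      ] (array([ 0.46868317, -0.06546291,  0.13257157]), np.float64(0.028959650029396773))
slot [0.5901399  0.31034289 0.15      ] [0.59543554 0.30994184 0.15      ] (array([0.5928978 , 0.31055352, 0.14937261]), np.float64(0.005249987995781647))
grip end [ 0.57546149 -0.37311343  0.042     ] [ 0.58311272 -0.37032984  0.042     ] (array([ 0.578859  , -0.37291726,  0.04457185]), np.float64(0.007448021948329384))
```

View pics/comp.png

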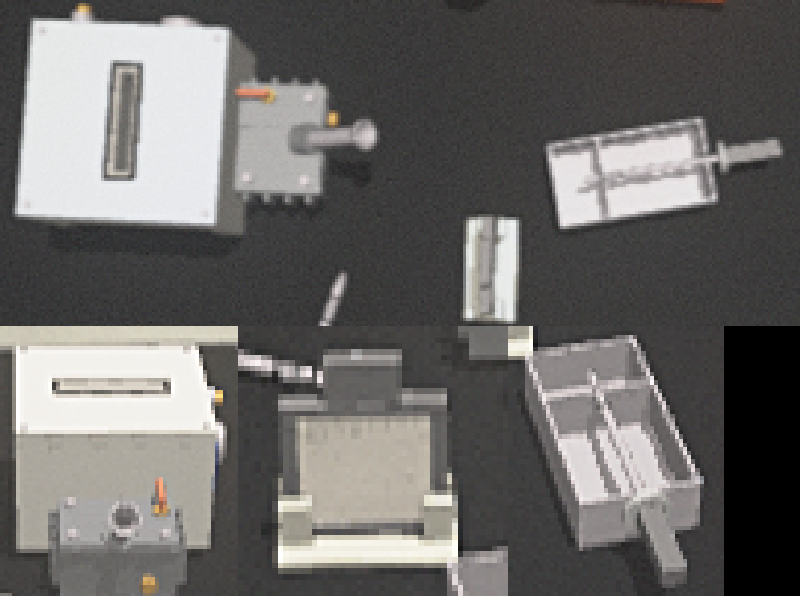

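Top view (800-px picture): compressor at (185,260), with its slot at (181,258) and tube mouth at (308,266). Filter and stand at (376,336), tray at (450,286). There are three dipstick candidates, grips at (515,274) in the tray, (640,385) and (258,450). The one in the tray fits: it lies in the notches and looks shortest. I'll measure it against the others now.

```bash
cat >> h.py <<'E'
def togo(p,yaw):
    """shift in the tool's axes as they now stand (cm) and turn (rad) to TCP p, tool-x yaw"""
    s=get_state(); M=rot(s["orientation"]); x=M.apply([1,0,0]); y0=np.arctan2(x[1],x[0])
    d=M.inv().apply(np.asarray(p)-s["tcp_pos"])*100
    w=-(yaw-y0); w=(w+np.pi)%(2*np.pi)-np.pi
    print("TCP",s["tcp_pos"].round(4),"yaw",y0.round(4),"shift cm",d.round(2),"turn",round(w,3),"tilt z",M.apply([0,0,1]).round(3))
E
python3 - <<'E'
from h import *
np.set_printoptions(precision=4,suppress=True)
T,S=eyes.camera_info("top"),eyes.camera_info("side")
c=lambda x,y:(75+x/2.963,125+y/2.963)
s1=lambda x,y:(238+x/3.967,100+(y-326)/3.967)
s2=lambda x,y:(212+(x-238)/5.625,163+(y-326)/5.625)
s3=lambda x,y:(245+(x-508)/4.154,198+(y-326)/4.154)
yaw=lambda a,b:np.degrees(np.arctan2(*(a-b)[[1,0]]))
a,b=onz(T,c(128,62),.15),onz(T,c(118,179),.15); print("slot",(a+b)/2,np.linalg.norm(a-b),yaw(a,b))
m=[onz(T,c(*p),.15) for p in((34,20),(230,28),(222,228),(15,215))]; print("casing",np.mean(m,0),[np.linalg.norm(m[i]-m[i-1]) for i in range(4)],yaw(m[0],m[3]),yaw(m[1],m[2]))
print("slot tri",tri((T,c(128,62)),(S,s1(170,386))),tri((T,c(118,179)),(S,s1(53,386))))
print("mouth tri",tri((T,c(366,134)),(S,s1(124,516))))
m=[onz(T,c(*p),.03) for p in((466,217),(519,217),(517,321),(464,321))]; print("stand",np.mean(m,0),yaw(m[0],m[3]),yaw(m[1],m[2]))
for z in(.13,.138):
  a,b=onz(S,s2(402,352),z),onz(S,s2(324,352),z);print("tab side",a,b,np.linalg.norm(a-b))
m=[onz(T,c(*p),.045) for p in((547,145),(703,118),(717,199),(560,228))]; print("tray",np.mean(m,0),[np.linalg.norm(m[i]-m[i-1]) for i in range(4)],yaw(m[0],m[1]))
a,b=tri((T,c(780,148)),(S,s3(675,570))),tri((T,c(722,157)),(S,s3(645,505)));print("grip end, collar",a,b,np.linalg.norm(a[0]-b[0]),yaw(b[0],a[0]))
for n,p,q in(("right",(648,405),(588,283)),("left",(250,471),(297,341))):
  print(n,np.linalg.norm(onz(T,np.array(p)*.64,.01)-onz(T,np.array(q)*.64,.01)))
p,q=c(780,148),c(583,187);print("trayed",np.linalg.norm(onz(T,p,.042)-onz(T,q,.042)))
togo([.47,-.065,.30],np.pi)
E
```

```text
slot [0.5887 0.3083 0.15  ] 0.12020673407146858 -3.164647338014611
casing [0.5869 0.306  0.15  ] [np.float64(0.200572816144317), np.float64(0.20106889348822335), np.float64(0.2049065765529082), np.float64(0.20972200665095617)] -3.438404594982677 -1.0101819940819814
slot tri (array([0.6522, 0.3047, 0.1507]), np.float64(0.0070275316974615564)) (array([0.5312, 0.3113, 0.1511]), np.float64(0.00525748523452989))
mouth tri (array([0.5788, 0.0626, 0.1399]), np.float64(0.005725776652061797))
stand [ 0.4438 -0.0617  0.03  ] -0.8233157874147802 -1.0406183470363528
tab side [ 0.4759 -0.0425  0.13  ] [ 0.4297 -0.0394  0.13  ] 0.04634627900241507
tab side [ 0.4755 -0.0545  0.138 ] [ 0.4299 -0.0514  0.138 ] 0.04578457568291054
tray [ 0.5477 -0.2144  0.045 ] [np.float64(0.09172702108220489), np.float64(0.17264961323238898), np.float64(0.0898849241657112), np.float64(0.17308497098953396)] 99.85103984271224
grip end, collar (array([ 0.5773, -0.3748,  0.0516]), np.float64(0.007840169307995639)) (array([ 0.5666, -0.3121,  0.0496]), np.float64(0.005397701726673039)) 0.06369348838848078 99.70827392132719
right 0.28061431534653347
left 0.2834082315831512
trayed 0.21897890590785557
TCP [ 0.1465 -0.5555  0.2415] yaw 0.2578 shift cm [ 43.79 -39.19  -5.77] turn -2.884 tilt z [-0.     0.002 -1.   ]
```

The tray's stick measures 219 mm overall (216 mm expected), against 281 and 283 mm for the two loose ones. The enlarged composite also shows it lying in the tray's notches, so it is the one. Next I'll move over the filter.

```bash
R='[2.1,-2,-0.3,0, 2.1,-2,-0.3,0, 2.1,-2,-0.3,0, 2.1,-2,-0.3,0, 2.1,-2,-0.3,0]'; unset R
python3 -m inch '[2.1,-2,-0.3,0, 2.1,-2,-0.3,0, 2.1,-2,-0.3,0, 2.1,-2,-0.3,0, 2.1,-2,-0.3,0]' 1 40
python3 -m inch '[2.1,-2,-0.3,0, 2.1,-2,-0.3,0, 2.1,-2,-0.3,0, 2.1,-2,-0.3,0, 2.1,-2,-0.3,0]'
python3 -m inch '[2.1,-2,-0.3,0, 2.1,-2,-0.3,0, 2.1,-2,-0.3,0, 2.1,-2,-0.3,0, 2.1,-2,-0.3,0]'
python3 -m inch '[2.1,-2,-0.3,0, 2.1,-2,-0.3,0, 2.1,-2,-0.3,0, 2.1,-2,-0.3,0, 2.1,-2,-0.3,0]'
python3 -m inch '[0,0,0,-0.125, 0,0,0,-0.125, 0,0,0,-0.125, 0,0,0,-0.125, 0,0,0,-0.125]'
python3 -m inch '[0,0,0,-0.125, 0,0,0,-0.125, 0,0,0,-0.125, 0,0,0,-0.125, 0,0,0,-0.125]'
python3 -m inch '[0,0,0,-0.125, 0,0,0,-0.125, 0,0,0,-0.125, 0,0,0,-0.125, 0,0,0,-0.125]'
python3 -m inch '[0,0,0,-0.125, 0,0,0,-0.125, 0,0,0,-0.125, 0,0,0,-0.125, 0,0,0,-0.125]'
python3 -m inch '[0,0,0,-0.125, 0,0,0,-0.125, 0,0,0,-0.12, 0,0,0,0, 0,0,0,0]'
python3 - <<'E'
from h import *
togo([.449,-.061,.30],np.radians(179))
print(eyes.camera_info("wrist"), get_state()["joint_pos"])
im=eyes.read_camera("wrist"); np.save("pics/w1.npy",im); cv2.imwrite("pics/w1.png",cv2.resize(im[:,:,::-1],(800,600),interpolation=cv2.INTER_CUBIC))
E
```

```text
clock: 0.52
tcp_pos: [0.2229, -0.4311, 0.2569]
orientation: [-0.001, 0.992, 0.128, -0.0]
wrist_force: [0.4, -0.0, 0.6]
finger_gap: 0.0856
grip_force: 0.0
clock: 0.93
tcp_pos: [0.299, -0.3076, 0.2721]
orientation: [-0.0, 0.992, 0.128, -0.0]
wrist_force: [0.3, 0.1, -0.1]
finger_gap: 0.0854
grip_force: 0.0
clock: 1.35
tcp_pos: [0.375, -0.1842, 0.2872]
orientation: [-0.0, 0.992, 0.128, -0.0]
wrist_force: [0.6, -1.0, -1.1]
finger_gap: 0.0852
grip_force: 0.0
clock: 1.77
tcp_pos: [0.451, -0.0607, 0.3022]
orientation: [-0.0, 0.992, 0.129, -0.0]
wrist_force: [1.0, -0.7, -0.0]
finger_gap: 0.0854
grip_force: 0.0
clock: 2.18
tcp_pos: [0.4505, -0.0619, 0.3018]
orientation: [-0.0, 0.903, 0.43, -0.0]
wrist_force: [-0.3, -0.2, 0.4]
finger_gap: 0.0856
grip_force: 0.0
clock: 2.6
tcp_pos: [0.4505, -0.0621, 0.3019]
orientation: [-0.0, 0.727, 0.687, -0.0]
wrist_force: [0.9, -0.4, 1.2]
finger_gap: 0.0855
grip_force: 0.0
clock: 3.02
tcp_pos: [0.4505, -0.0621, 0.3019]
orientation: [-0.0, 0.481, 0.877, -0.0]
wrist_force: [0.5, 0.4, 1.1]
finger_gap: 0.0854
grip_force: 0.0
clock: 3.43
tcp_pos: [0.4504, -0.0621, 0.3019]
orientation: [-0.0, 0.188, 0.982, 0.0]
wrist_force: [-0.2, -0.3, -0.3]
finger_gap: 0.0856
grip_force: 0.0
clock: 3.85
tcp_pos: [0.4505, -0.0621, 0.302]
orientation: [-0.0, 0.009, 1.0, 0.0]
wrist_force: [0.1, 0.0, -0.1]
finger_gap: 0.0853
grip_force: 0.0
TCP [ 0.4505 -0.0621  0.302 ] yaw 3.1244 shift cm [0.16 0.11 0.2 ] turn 0.0 tilt z [-0.001  0.    -1.   ]
{'fovy': 59.91611642941207, 'cx': 250.8139849384746, 'cy': 189.18146398985618, 'xyz': array([ 0.37362513, -0.06145973,  0.43326664]), 'orientation': array([0.10891223, 0.7049422 , 0.69264108, 0.10697171])} [-3.13734564e-01  6.78608409e-02 -1.12657698e-01  1.39091356e+00
 -7.75836450e-05 -2.96574459e-01]
```

View pics/w1.png

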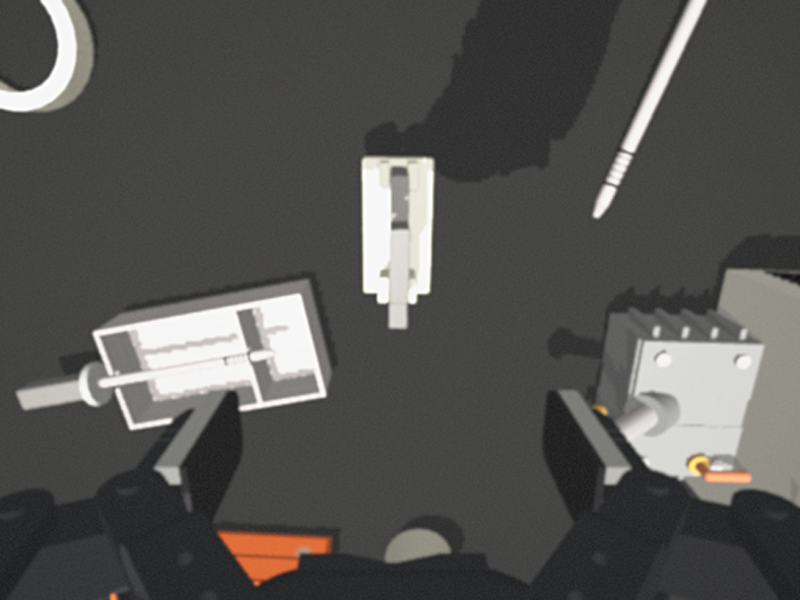

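Wrist view: the filter's tab runs from (399,232) to (399,328), its far top edge at row 328. The tray's stick is at left, with its collar at (95,383). The tube is at (645,415).

Run:
```python
from h import *
np.set_printoptions(precision=4,suppress=True)
W=eyes.camera_info("wrist"); im=np.load("pics/w1.npy"); g=im.mean(2)
for r in range(140,214,4): print(r, g[r,226:284:1].round().astype(int)[18:42])
print(g[140:216,255].round().astype(int))
T=eyes.camera_info("top");S=eyes.camera_info("side")
v=lambda x,y:(x*.64,y*.64)
for n,p in (("far L",(389.5,328)),("far R",(408.5,328))): print(n,onz(W,v(*p),.138))
# stick: collar in wrist vs side/top ; mouth
c=lambda x,y:(75+x/2.963,125+y/2.963)
print("collar",tri((W,v(96,383)),(T,c(722,157))))
print("grip end",tri((W,v(20,398)),(T,c(780,148))))
print("tip",onz(W,v(270,354),.042))
print("tray rim",[onz(W,v(*p),.045) for p in((94,332),(303,294),(326,395),(132,429))])
print("grip end z",[onz(W,v(20,398),z) for z in(.042,.051)])
```

```text
140 [247 247 247 248 249 248 216 170 144 136 135 139 139 138 139 136 149 184
 219 228 228 226 227 227]
144 [247 247 247 248 252 246 152  86  82  85  87  90  85  88  88  88 103 155
 207 227 228 227 227 228]
148 [247 247 247 248 249 247 226 217 218 221 221 222 224 223 223 221 219 208
 207 214 226 226 226 227]
152 [247 247 247 248 247 237 221 220 222 221 222 222 222 222 221 220 219 209
 204 214 226 226 226 227]
156 [247 247 247 248 248 236 221 221 222 222 221 221 221 221 222 221 218 213
 218 225 226 226 226 227]
160 [247 247 247 248 248 236 221 220 220 221 221 221 219 221 220 220 217 210
 215 224 225 226 224 226]
164 [247 247 247 248 248 237 220 220 220 221 220 221 220 220 220 219 216 210
 214 223 226 226 224 226]
168 [247 248 248 242 219 208 214 220 222 221 219 220 219 219 219 220 215 209
 216 224 226 225 224 225]
172 [220 197 178 169 171 193 214 221 220 220 219 219 219 218 219 219 214 188
 173 169 182 207 219 225]
176 [152 151 152 154 166 193 214 220 220 218 219 219 218 217 217 219 214 181
 152 145 152 178 213 240]
180 [248 248 248 249 242 214 214 219 219 217 219 216 216 218 218 217 2
[... 932 characters left out ...]
1 220 221 219 220 218 218 220 219 219 219 218
 219 218 218 218 216 217 217 217 217 217 217 216 217 216 215 215 216 208
 207 212 216 216 216 216 216 216 215 214 214 216 216 215 216 189 128  78
  67  70  71  70]
far L [ 0.4878 -0.065   0.138 ]
far R [ 0.488  -0.0534  0.138 ]
collar (array([ 0.5665, -0.3113,  0.0444]), np.float64(0.0046528860015797886))
grip end (array([ 0.5761, -0.3735,  0.0493]), np.float64(0.005562595667250604))
tip [ 0.5459 -0.1642  0.042 ]
tray rim [array([ 0.523 , -0.3026,  0.045 ]), array([ 0.4941, -0.1331,  0.045 ]), array([ 0.5825, -0.1201,  0.045 ]), array([ 0.6119, -0.2871,  0.045 ])]
grip end z [array([ 0.5824, -0.378 ,  0.042 ]), array([ 0.5776, -0.3707,  0.051 ])]
```

Run:
```python
from h import *
np.set_printoptions(precision=4,suppress=True)
W=eyes.camera_info("wrist")
S=eyes.camera_info("side")
# pixel index i covers centre i ; tab columns ~249.7..260.5 
for n,p,z in (("near",(255.2,146.5),.138),("far",(255.2,193.4),.138),("frame far",(254.5,209.8),.108),
  ("L150",(249.5,155),.138),("R150",(260.9,155),.138),("L fr",(248.4,203),.108),("R fr",(260,203),.108),("L190",(249,188),.138),("R190",(260.3,188),.138)): print(n,onz(W,p,z))
s2=lambda x,y:(212+(x-238)/5.625,163+(y-326)/5.625)
print("tri",tri((W,(255.,193.4)),(S,s2(402,351))),tri((W,(255.2,146.5)),(S,s2(324,351))))
```

```text
near [ 0.4272 -0.0585  0.138 ]
far [ 0.4713 -0.0591  0.138 ]
frame far [ 0.4993 -0.0599  0.108 ]
L150 [ 0.4348 -0.0638  0.138 ]
R150 [ 0.435  -0.0535  0.138 ]
L fr [ 0.4916 -0.0661  0.108 ]
R fr [ 0.4919 -0.054   0.108 ]
L190 [ 0.466  -0.0648  0.138 ]
R190 [ 0.4661 -0.0543  0.138 ]
tri (array([ 0.4731, -0.0589,  0.1406]), np.float64(0.005016431621022414)) (array([ 0.4282, -0.0583,  0.1428]), np.float64(0.003694195999849416))
```

The tab's top is 44 mm long at z ≈ 0.14, centred on (0.449, -0.059), which agrees with the text. I'll descend and grip.

```bash
python3 -m inch '[0.12,0.3,3,0, 0,0,3.5,0, 0,0,3.5,0, 0,0,3.5,0, 0,0,3,0]' 0 50
python3 -m inch '[0,0,1.3,0, 0,0,0,0, 0,0,0,0, 0,0,0,0, 0,0,0,0]' -
python3 -m inch '[0,0,0,0, 0,0,0,0, 0,0,0,0, 0,0,0,0, 0,0,0,0]' -1 60
python3 -m inch '[0,0,0,0, 0,0,0,0, 0,0,0,0, 0,0,0,0, 0,0,0,0]'
```

```text
clock: 4.32
tcp_pos: [0.4488, -0.0589, 0.1353]
orientation: [-0.0, 0.008, 1.0, 0.0]
wrist_force: [0.4, -0.6, -0.0]
finger_gap: 0.0423
grip_force: 0.0
clock: 4.73
tcp_pos: [0.4509, -0.0596, 0.1259]
orientation: [0.001, 0.007, 1.0, -0.0]
wrist_force: [0.7, -0.4, 0.8]
finger_gap: 0.0426
grip_force: 0.0
clock: 5.15
tcp_pos: [0.4504, -0.0592, 0.1253]
orientation: [0.001, 0.007, 1.0, -0.0]
wrist_force: [-0.6, 0.2, 5.2]
finger_gap: 0.0107
grip_force: 59.5
clock: 5.57
tcp_pos: [0.4504, -0.0592, 0.1253]
orientation: [0.001, 0.007, 1.0, -0.0]
wrist_force: [-0.8, 1.8, 5.6]
finger_gap: 0.0108
grip_force: 59.5
```

```bash
python3 -m inch '[0,0,-2,0, 0,0,-4,0, 0,0,-4.1,0, 0,0,-4.1,0, 0,0,-4,0]'
python3 -m inch '[-0.6,1.4,-1,0, -1.4,2.8,0,0, -1.4,2.9,0,0, -1.4,2.9,0,0, -1.4,2.9,0,0]'
python3 -m inch '[-1.4,2.9,0,0, -1.4,2.9,0,0, -1.4,2.9,0,0, -1.4,2.9,0,0, -1.4,2.9,0,0]'
python3 -m inch '[-0.4,1.4,0,0, 0,0,0,0, 0,0,0,0, 0,0,0,0, 0,0,0,0]'
python3 - <<'E'
from h import *
togo([.59,.308,.30],np.radians(177))
print(eyes.camera_info("wrist"))
im=eyes.read_camera("wrist"); np.save("pics/w2.npy",im); cv2.imwrite("pics/w2.png",cv2.resize(im[:,:,::-1],(800,600),interpolation=cv2.INTER_CUBIC))
E
```

```text
clock: 5.98
tcp_pos: [0.4489, -0.059, 0.3081]
orientation: [-0.0, 0.007, 1.0, -0.0]
wrist_force: [0.1, 0.4, -1.3]
finger_gap: 0.0109
grip_force: 58.6
clock: 6.4
tcp_pos: [0.5137, 0.0702, 0.3163]
orientation: [0.0, 0.007, 1.0, -0.0]
wrist_force: [0.8, -1.2, -1.5]
finger_gap: 0.011
grip_force: 58.6
clock: 6.82
tcp_pos: [0.5856, 0.2145, 0.3158]
orientation: [-0.0, 0.007, 1.0, -0.0]
wrist_force: [0.5, 0.6, -1.5]
finger_gap: 0.0105
grip_force: 58.6
clock: 7.23
tcp_pos: [0.5892, 0.2259, 0.3164]
orientation: [-0.0, 0.007, 1.0, -0.0]
wrist_force: [0.1, 0.0, -1.0]
finger_gap: 0.0111
grip_force: 58.7
TCP [0.5892 0.2259 0.3164] yaw 3.1267 shift cm [0.04 8.21 1.64] turn 0.037 tilt z [-0. -0. -1.]
{'fovy': 59.91611642941207, 'cx': 250.8139849384746, 'cy': 189.18146398985618, 'xyz': array([0.51224163, 0.22645452, 0.44765714]), 'orientation': array([0.10913842, 0.70410733, 0.69344503, 0.10703114])}
```

View pics/w2.png

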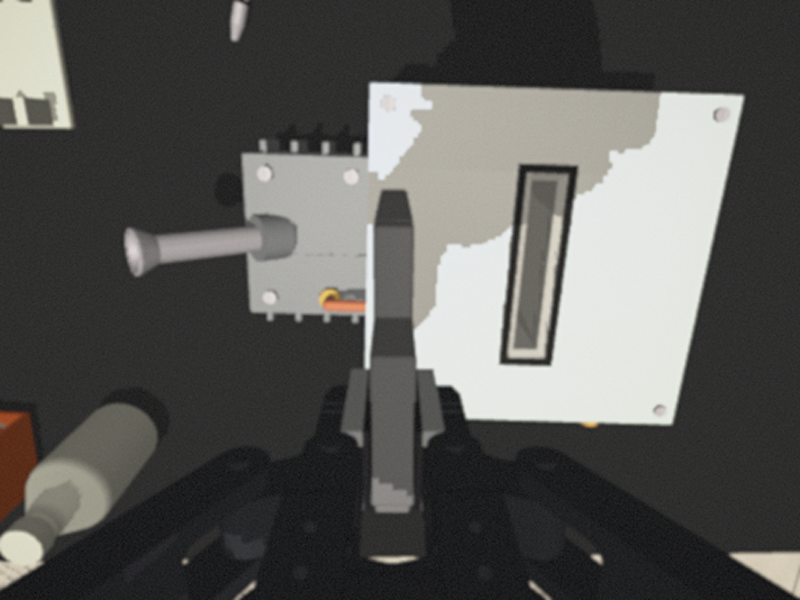

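Wrist view: the slot's dark border has corners (520,164), (578,167), (551,365) and (500,362). The casing top runs from (370,83) to (673,424), and the tube mouth is at (142,252).

Run:
```python
from h import *
np.set_printoptions(precision=4,suppress=True)
W=eyes.camera_info("wrist"); im=np.load("pics/w2.npy"); g=im.mean(2)
m=(g<90).astype(np.uint8); m[:,:300]=0;m[:95]=0;m[245:]=0;m[:,390:]=0
n,l,st,_=cv2.connectedComponentsWithStats(m); k=1+np.argmax(st[1:,4]); print(st[k])
cs,_=cv2.findContours((l==k).astype(np.uint8),cv2.RETR_CCOMP,cv2.CHAIN_APPROX_NONE)
cs=sorted(cs,key=cv2.contourArea)[::-1][:2]
for c in cs:
    q=cv2.approxPolyDP(cv2.convexHull(c),4,True)[:,0].astype(float)
    P=np.array([onz(W,p,.15) for p in q])
    print(q.tolist()); print(P[:,:2].tolist())
    if len(q)==4:
        print("centre",P.mean(0),[np.linalg.norm(P[i]-P[i-1]).round(4) for i in range(4)],[np.degrees(np.arctan2(*(P[i]-P[i-1])[[1,0]])).round(1) for i in range(4)])
v=lambda x,y:(x*.64,y*.64)
P=np.array([onz(W,v(*p),.15) for p in((371,83),(743,96),(673,424))]);print("casing",P, "centre",(P[0]+P[2])/2)
# slot heights: triangulate with side view ends
S=eyes.camera_info("side");s1=lambda x,y:(238+x/3.967,100+(y-326)/3.967)
print(tri((W,v(525,364)),(S,s1(170,386))),tri((W,v(549,165)),(S,s1(53,386))))
```

```text
[ 321  105   49  128 1186]
[[368.0, 106.0], [352.0, 230.0], [322.0, 232.0], [332.0, 108.0]]
[[0.5325056494013753, 0.3277614503496296], [0.6500659627239429, 0.32282992683094747], [0.6517519305094742, 0.29366765247040155], [0.5337127906706446, 0.29658370149241364]]
centre [0.592  0.3102 0.15  ] [np.float64(0.0312), np.float64(0.1177), np.float64(0.0292), np.float64(0.1181)] [np.float64(92.2), np.float64(-2.4), np.float64(-86.7), np.float64(178.6)]
[[362.0, 110.0], [350.0, 227.0], [326.0, 230.0], [336.0, 111.0]]
[[0.5358203601033715, 0.32283831576701055], [0.646845905468542, 0.3206417415692639], [0.6496755070423388, 0.2974654247642778], [0.536319851106935, 0.30022252275658856]]
centre [0.5922 0.3103 0.15  ] [np.float64(0.0226), np.float64(0.111), np.float64(0.0233), np.float64(0.1134)] [np.float64(91.3), np.float64(-1.1), np.float64(-83.0), np.float64(178.6)]
casing [[0.4881 0.2155 0.15  ]
 [0.4976 0.4143 0.15  ]
 [0.6973 0.4064 0.15  ]] centre [0.5927 0.311  0.15  ]
(array([0.655, 0.308, 0.149]), np.float64(0.002716403533668705)) (array([0.5329, 0.3131, 0.1505]), np.float64(0.002051578856801546))
```

Slot centre is (0.592, 0.310) with yaw about -2°. The inner outline measures 112 x 23 mm, which is the chamfer size, and two views put it at z ≈ 0.150. I'll align and lower to just above it.

```bash
python3 -m inch '[-0.06,1.7,0,0, -0.05,1.7,0,0, -0.05,1.7,0,0, -0.05,1.7,0,0, -0.05,1.62,0,0.02]'
python3 -m inch '[0,0,0.8,0, 0,0,0.8,0, 0,0,0.8,0, 0,0,0.8,0, 0,0,0.6,0]'
python3 - <<'E'
from h import *
togo([.593,.310,.275],np.radians(178))
im=eyes.read_camera("wrist"); np.save("pics/w3.npy",im)
im2=eyes.read_camera("side"); np.save("pics/s3.npy",im2)
a=cv2.resize(im[60:330,150:390,::-1],(534,600),interpolation=cv2.INTER_CUBIC)
b=cv2.resize(im2[75:195,225:278,::-1],(265,600),interpolation=cv2.INTER_CUBIC)
cv2.imwrite("pics/w3.png",np.hstack([a,b]))
E
```

```text
clock: 7.7
tcp_pos: [0.5933, 0.3107, 0.3169]
orientation: [0.0, 0.018, 1.0, 0.0]
wrist_force: [0.8, 0.2, -2.0]
finger_gap: 0.0111
grip_force: 58.7
clock: 8.12
tcp_pos: [0.593, 0.3098, 0.2769]
orientation: [-0.001, 0.018, 1.0, -0.0]
wrist_force: [-1.3, -0.0, -0.7]
finger_gap: 0.0109
grip_force: 58.8
TCP [0.593  0.3098 0.2769] yaw 3.1066 shift cm [-0.    0.02  0.19] turn -0.0 tilt z [-0.001 -0.001 -1.   ]
```

View pics/w3.png

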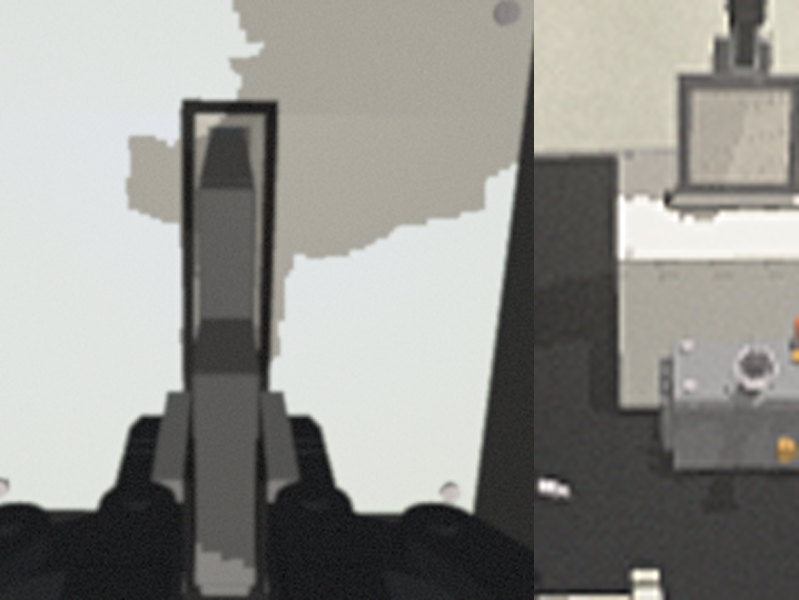

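The filter's lower end, cols 210–245, sits inside the slot's inner outline, cols 194–266, centred to within 1 mm. I'll descend slowly.

```bash
python3 -m inch '[0,0,0.5,0, 0,0,0.5,0, 0,0,0.5,0, 0,0,0.5,0, 0,0,0.5,0]'
python3 -m inch '[0,0,0.4,0, 0,0,0.4,0, 0,0,0.4,0, 0,0,0.4,0, 0,0,0.4,0]'
```

```text
clock: 8.63
tcp_pos: [0.5933, 0.3111, 0.2527]
orientation: [-0.0, 0.017, 1.0, -0.0]
wrist_force: [0.2, 0.2, -0.6]
finger_gap: 0.0107
grip_force: 58.9
clock: 9.05
tcp_pos: [0.5933, 0.3111, 0.2329]
orientation: [0.0, 0.017, 1.0, -0.0]
wrist_force: [-0.1, -0.4, -0.8]
finger_gap: 0.0107
grip_force: 58.9
```

```bash
python3 -m inch '[0,0,0.8,0, 0,0,0.8,0, 0,0,0.8,0, 0,0,0.8,0, 0,0,0.8,0]'
python3 -m inch '[0,0,0.5,0, 0,0,0.5,0, 0,0,0.4,0, 0,0,0.3,0, 0,0,0.2,0]'
python3 -m inch '[0,0,0.2,0, 0,0,0.2,0, 0,0,0.2,0, 0,0,0.1,0, 0,0,0.1,0]'
```

```text
clock: 9.47
tcp_pos: [0.5931, 0.311, 0.1921]
orientation: [-0.0, 0.017, 1.0, -0.0]
wrist_force: [0.1, -0.1, -1.5]
finger_gap: 0.011
grip_force: 58.9
clock: 9.88
tcp_pos: [0.5933, 0.3111, 0.174]
orientation: [-0.0, 0.017, 1.0, -0.0]
wrist_force: [0.4, 0.6, 0.1]
finger_gap: 0.0107
grip_force: 58.8
clock: 10.3
tcp_pos: [0.5934, 0.3112, 0.1674]
orientation: [0.0, 0.017, 1.0, 0.0]
wrist_force: [-3.9, -1.3, 10.1]
finger_gap: 0.0107
grip_force: 60.3
```

```bash
python3 -m inch '[0,0,0.1,0, 0,0,0.05,0, 0,0,0,0, 0,0,0,0, 0,0,0,0]'
python3 -m inch '[0,0,0,0, 0,0,0,0, 0,0,0,0, 0,0,0,0, 0,0,0,0]' 0.3
python3 -m inch '[0,0,-2,0, 0,0,-3.5,0, 0,0,-3.5,0, 0,0,-3.5,0, 0,0,-3.5,0]'
python3 - <<'E'
from h import *
im=eyes.read_camera("wrist"); np.save("pics/w4.npy",im)
W=eyes.camera_info("wrist"); print(W["xyz"])
cv2.imwrite("pics/w4.png",cv2.resize(im[:,:,::-1],(800,600),interpolation=cv2.INTER_CUBIC))
E
```

```text
clock: 10.72
tcp_pos: [0.5934, 0.3113, 0.1674]
orientation: [0.001, 0.017, 1.0, 0.0]
wrist_force: [-4.5, -1.6, 9.9]
finger_gap: 0.011
grip_force: 60.5
clock: 11.13
tcp_pos: [0.5933, 0.311, 0.1644]
orientation: [-0.0, 0.017, 1.0, -0.0]
wrist_force: [0.2, 0.5, 0.0]
finger_gap: 0.0552
grip_force: 0.0
clock: 11.55
tcp_pos: [0.593, 0.311, 0.3262]
orientation: [-0.0, 0.017, 1.0, -0.0]
wrist_force: [1.7, 0.3, 0.1]
finger_gap: 0.0555
grip_force: 0.0
[0.51622625 0.31294948 0.46490062]
```

View pics/w4.png

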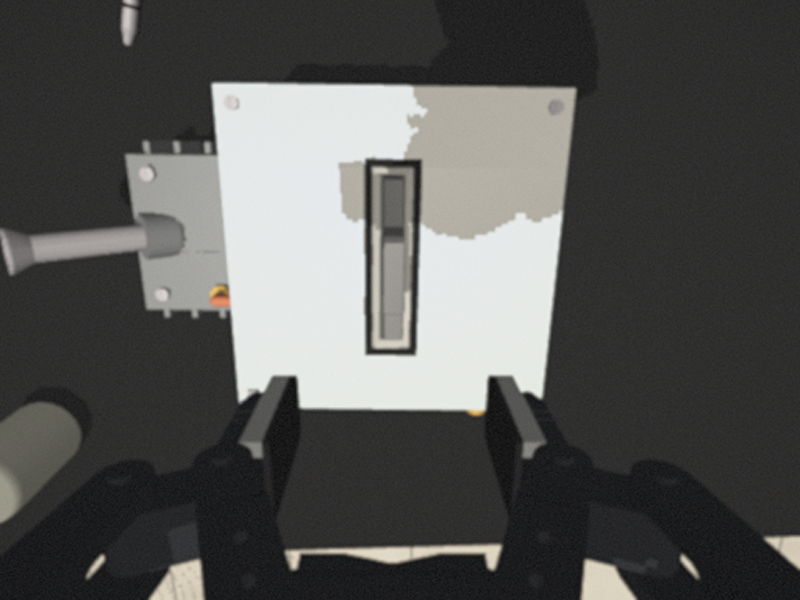

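Wrist view: the filter is in the slot, its frame top from (392,175) to (392,340), with the tab at (392,240–315). The tube mouth is at (14,250). I'll check that it's flush and locate the tube.

```bash
cat > tube.py <<'E'
from h import *
np.set_printoptions(precision=4,suppress=True)
def tube(g,I,box,sgn):
    """box r0,r1,c0,c1 of mouth area; bright tube on the dark bench; mouth extreme on the left (sgn -1) or right (+1)"""
    r0,r1,c0,c1=box; m=(g[r0:r1,c0:c1]>80).astype(np.uint8)
    n,l,st,_=cv2.connectedComponentsWithStats(m); k=1+np.argmax(st[1:,4]); ys,xs=np.nonzero(l==k)
    ex=xs.min() if sgn<0 else xs.max(); rr=ys[xs==ex].mean()
    tops=[(x,ys[xs==x].min(),ys[xs==x].max()) for x in np.unique(xs)]
    return (ex+c0+(-.5 if sgn<0 else .5),rr+r0),[(x+c0,a+r0,b+r0) for x,a,b in tops]
E
python3 - <<'E'
from tube import *
W4=eyes.camera_info("wrist")
W2=dict(W4,xyz=np.array([0.51224163,0.22645452,0.44765714]),orientation=np.array([0.10913842,0.70410733,0.69344503,0.10703114]))
T=eyes.camera_info("top")
out={}
for n,I,f,b,s in(("w2",W2,"w2",(140,185,72,150),-1),("w4",W4,"w4",(140,185,0,80),-1),("top",T,"top0",(160,182,186,210),1)):
    g=np.load(f"pics/{f}.npy").mean(2); e,t=tube(g,I,b,s); out[n]=(I,e)
    print(n,"extreme",e,onz(I,e,.1235)+[0,.0096,.0115]); print([tuple(map(int,x)) for x in t][::2])
print("tri lip w2/top",tri(out["w2"],out["top"]),"w4/top",tri(out["w4"],out["top"]),"w2/w4",tri(out["w2"],out["w4"]))
v=lambda x,y:(x*.64,y*.64)
g=np.load("pics/w4.npy").mean(2); print(g[100:225,251].round().astype(int))
E
```

```text
w2 extreme (np.float64(78.5), np.float64(154.0)) [0.5759 0.0646 0.135 ]
[(79, 150, 158), (81, 146, 167), (83, 146, 173), (85, 146, 175), (87, 147, 176), (89, 149, 176), (91, 149, 175), (93, 150, 173), (95, 150, 172), (97, 151, 170), (99, 151, 169), (101, 150, 168), (103, 150, 168), (105, 150, 168), (107, 150, 167), (109, 150, 167), (111, 150, 167), (113, 149, 167), (115, 149, 166), (117, 149, 166), (119, 149, 166), (121, 149, 166), (123, 148, 165), (125, 148, 165), (127, 148, 165), (129, 148, 165), (131, 148, 164), (133, 147, 164), (135, 147, 164), (137, 147, 164), (139, 147, 163), (141, 147, 163), (143, 146, 163), (145, 146, 163), (147, 146, 162), (149, 146, 162)]
w4 extreme (np.float64(-0.5), np.float64(150.5)) [0.5769 0.0613 0.135 ]
[(0, 146, 155), (2, 147, 165), (4, 148, 170), (6, 148, 175), (8, 149, 175), (10, 150, 174), (12, 150, 172), (14, 151, 171), (16, 151, 170), (18, 151, 169), (20, 151, 168), (22, 150, 167), (24, 150, 167), (26, 150, 167), (28, 150, 167), (30, 150, 167), (32, 149, 166), (34, 149, 166), (36, 149, 166), (38, 149, 166), (40, 149, 165), (42, 148, 165), (44, 1
[... 551 characters left out ...]
1197]), np.float64(0.002903572716537806)) w4/top (array([0.5778, 0.0524, 0.1246]), np.float64(0.0021838048718338496)) w2/w4 (array([0.574 , 0.0617, 0.1363]), np.float64(0.0011593338959724991))
[227 190 118  53  32  41  62  96 124 133 127 112  78  64  73  89 100 102
 102 100 102  99 101 103 102 101 101 100 103  98  99  99 103  99 100 100
 102 100 100  98  99  98  98  98  92  76  63  63  62  63  68  82  92  97
 105 125 150 156 155 157 157 156 158 151 157 155 155 153 155 154 155 153
 155 153 155 154 154 153 153 155 150 153 152 153 152 153 152 153 151 151
 150 149 149 150 149 151 147 151 149 148 145 142 145 150 154 151 148 148
 148 150 147 148 149 147 148 146 151 167 193 203 204 199 171 111  53]
```

Run:
```python
from tube import *
W4=eyes.camera_info("wrist")
W2=dict(W4,xyz=np.array([0.51224163,0.22645452,0.44765714]),orientation=np.array([0.10913842,0.70410733,0.69344503,0.10703114]))
T=eyes.camera_info("top"); S=eyes.camera_info("side")
a,b=(84,161),(198,170); s=(238+124/3.967,100+190/3.967)
print("mouth",onz(W2,a,.135),onz(T,b,.135),onz(S,s,.135),onz(W4,(5,160.5),.135)); print(tri((W2,a),(T,b)),tri((W2,a),(S,s)),tri((T,b),(S,s)))
# axis: plane through camera and image line of the tube, intersected with horizontal heights
for n,I,p,q in(("w2",W2,(99,160),(147,154)),("w4",W4,(22,158.7),(70,154))):
    d1,d2=ray(I,p)[1],ray(I,q)[1]; nn=np.cross(d1,d2); nn/=np.linalg.norm(nn)
    # direction (sin y, -cos y)*cos40, sin40 must be normal to nn : solve yaw
    from scipy.optimize import brentq
    f=lambda w: nn@np.array([np.sin(w)*np.cos(.698),-np.cos(w)*np.cos(.698),np.sin(.698)])
    print(n,"tube yaw deg",np.degrees(brentq(f,-.5,.5)))
near,far=onz(W4,(251,112.5),.15),onz(W4,(251,218),.15); print("frame",near,far,np.linalg.norm(far-near))
# side view check of the tab height
```

```text
mouth [0.5805 0.0652 0.135 ] [0.5773 0.0649 0.135 ] [0.5827 0.0715 0.135 ] [0.5852 0.0633 0.135 ]
(array([0.5789, 0.0651, 0.1349]), np.float64(0.003192405785734121)) (array([0.5811, 0.0665, 0.1377]), np.float64(0.0021690916301182065)) (array([0.5793, 0.0643, 0.1389]), np.float64(0.005106338832538616))
w2 tube yaw deg -1.6086874291561575
w4 tube yaw deg -4.158233104654646
frame [0.545  0.3134 0.15  ] [0.6506 0.3098 0.15  ] 0.10571987696551831
```

The filter's underside was at 0.0501, so it is home and released. Mouth of the tube ≈ (0.581, 0.065, 0.135), tube yaw about -2°. Now over to the dipstick.

```bash
python3 -m inch '[0,-2,0,0, -0.03,-4,0,0, -0.03,-4.1,0,0, -0.03,-4.1,0,0, -0.03,-4.1,0,0]' 0
python3 -m inch '[-0.03,-4.1,0,0, -0.03,-4.1,0,0, -0.03,-4.1,0,0, -0.03,-4.1,0,0, -0.03,-4.1,0,0]'
python3 -m inch '[-0.03,-4.1,0,0, -0.03,-4.1,0,0, -0.03,-4.1,0,0, -0.03,-4.1,0,0, -0.03,-4.1,0,0]'
python3 -m inch '[-0.03,-4,0,0, -0.03,-2,0,0, 0,0,0,0.124, 0,0,0,0.124, 0,0,0,0.124]'
python3 -m inch '[0,0,0,0.124, 0,0,0,0.124, 0,0,0,0.124, 0,0,0,0.124, 0,0,0,0.124]'
python3 -m inch '[0,0,0,0.124, 0,0,0,0.124, 0,0,0,0.124, 0,0,0,0, 0,0,0,0]'
python3 - <<'E'
from h import *
togo([.5748,-.3378,.20],np.radians(99.8))
W=eyes.camera_info("wrist"); print(W)
im=eyes.read_camera("wrist"); np.save("pics/w5.npy",im); cv2.imwrite("pics/w5.png",cv2.resize(im[:,:,::-1],(800,600),interpolation=cv2.INTER_CUBIC))
E
```

```text
clock: 12.02
tcp_pos: [0.588, 0.1267, 0.3243]
orientation: [-0.0, 0.016, 1.0, -0.0]
wrist_force: [-0.0, -0.8, 0.5]
finger_gap: 0.0425
grip_force: 0.0
clock: 12.43
tcp_pos: [0.5825, -0.0787, 0.3246]
orientation: [0.0, 0.017, 1.0, -0.0]
wrist_force: [0.3, -0.0, -0.3]
finger_gap: 0.0429
grip_force: 0.0
clock: 12.85
tcp_pos: [0.5771, -0.2838, 0.3246]
orientation: [0.0, 0.017, 1.0, -0.0]
wrist_force: [1.3, -0.3, 0.3]
finger_gap: 0.0427
grip_force: 0.0
clock: 13.27
tcp_pos: [0.5758, -0.3428, 0.3237]
orientation: [-0.0, 0.205, 0.979, 0.0]
wrist_force: [-0.3, -0.0, 0.3]
finger_gap: 0.0425
grip_force: 0.0
clock: 13.68
tcp_pos: [0.5761, -0.3418, 0.3243]
orientation: [-0.0, 0.493, 0.87, -0.0]
wrist_force: [0.3, -1.2, -0.1]
finger_gap: 0.0426
grip_force: 0.0
clock: 14.1
tcp_pos: [0.576, -0.3417, 0.3244]
orientation: [-0.0, 0.642, 0.767, -0.0]
wrist_force: [0.1, -0.6, -0.8]
finger_gap: 0.0429
grip_force: 0.0
TCP [ 0.576  -0.3417  0.3244] yaw 1.7472 shift cm [ 0.4  -0.05 12.44] turn 0.005 tilt z [-0.  0. -1.]
{'fovy': 59.91611642941207, 'cx': 250.8139849384746, 'cy': 189.18146398985618, 'xyz': array([ 0.56268905, -0.26643944,  0.45564729]), 'orientation': array([0.15203845, 0.98446152, 0.08680104, 0.01361645])}
```

View pics/w5.png

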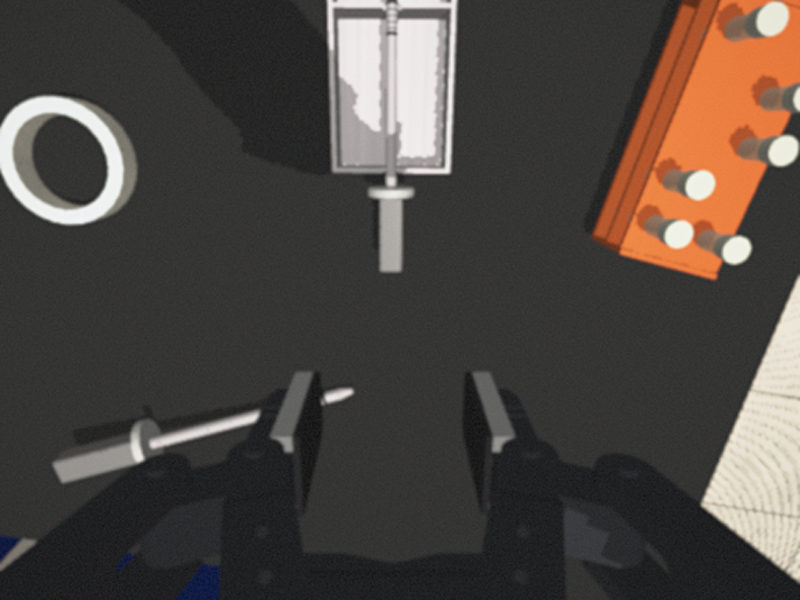

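Wrist view: the stick lies in the tray notches, with its collar at (391,192) and its grip from (391,200) to its end at (391,272). Four pads clear around it.

Run:
```python
from h import *
np.set_printoptions(precision=4,suppress=True)
W=eyes.camera_info("wrist"); g=np.load("pics/w5.npy").mean(2)
m=np.zeros(g.shape,np.uint8); m[128:180,232:268]=g[128:180,232:268]>90
ys,xs=np.nonzero(m); 
for r in (135,145,155,165,170): print(r,xs[ys==r].min(),xs[ys==r].max())
col=(xs[ys==160].min()+xs[ys==160].max())/2; end=ys[abs(xs-col)<4].max()+.5; print(col,end,g[116:178,250].round().astype(int))
W1=dict(W,xyz=np.array([.37362513,-.06145973,.43326664]),orientation=np.array([0.10891223,0.7049422,0.69264108,0.10697171]))
print("end",onz(W,(col,end),.051),"tri w1",tri((W,(col,end)),(W1,(20*.64,399*.64))))
a,b=onz(W,(col,end),.051),onz(W,(col,135),.051); print("yaw",np.degrees(np.arctan2(*(b-a)[[1,0]])))
cf=onz(W,(col,120),.06); print("collar",cf)
u=(b-a)/np.linalg.norm(b-a); t=a+u*.034; print("dip_grip",t); togo([t[0],t[1],.034],np.radians(99.8))
p,q=onz(W,(xs[ys==160].min()-.5,160),.051),onz(W,(xs[ys==160].max()+.5,160),.051);print("width",np.linalg.norm(p-q))
```

```text
135 243 257
145 243 257
155 243 257
165 243 257
170 243 257
250.0 174.5 [224 224 202 162 142 170 218 233 234 232 216 187 172 173 171 173 174 174
 173 174 173 174 172 171 171 172 171 171 173 170 172 171 170 169 171 171
 170 170 170 170 171 171 171 169 170 171 172 169 169 169 168 167 170 169
 168 169 162 137  89  56  53  52]
end [ 0.5809 -0.3736  0.051 ] tri w1 (array([ 0.5811, -0.375 ,  0.0459]), np.float64(1.7086546669381328e-05))
yaw 100.03723291601239
collar [ 0.569  -0.3064  0.06  ]
dip_grip [ 0.575  -0.3402  0.051 ]
TCP [ 0.576  -0.3417  0.3245] yaw 1.7472 shift cm [ 0.17 -0.07 29.05] turn 0.005 tilt z [-0.  0. -1.]
width 0.01859978167664967
```

```bash
python3 -m inch '[0.2,-0.07,3,0, 0,0,4,0, 0,0,4,0, 0,0,4,0, 0,0,4,0]' 0 60
python3 -m inch '[0,0,4,0, 0,0,3,0, 0,0,2,0, 0,0,1,0, 0,0,0,0]'
python3 -m inch '[0,0,0,0, 0,0,0,0, 0,0,0,0, 0,0,0,0, 0,0,0,0]' -1 60
python3 -m inch '[0,0,0,0, 0,0,0,0, 0,0,0,0, 0,0,0,0, 0,0,0,0]'
python3 -m inch '[0,0,-1,0, 0,0,-2,0, 0,0,-3,0, 0,0,-3,0, 0,0,-3,0]'
python3 -m inch '[0,0,-3,0, 0,0,-2,0, 0,0,-1,0, 0,0,0,0, 0,0,0,0]'
```

```text
clock: 14.57
tcp_pos: [0.5748, -0.3397, 0.1334]
orientation: [0.001, 0.642, 0.766, -0.0]
wrist_force: [0.9, 0.4, -0.3]
finger_gap: 0.043
grip_force: 0.0
clock: 14.98
tcp_pos: [0.5733, -0.3387, 0.0318]
orientation: [-0.003, 0.643, 0.766, -0.0]
wrist_force: [-0.8, 0.5, 1.2]
finger_gap: 0.0426
grip_force: 0.0
clock: 15.4
tcp_pos: [0.5763, -0.3408, 0.0368]
orientation: [0.002, 0.643, 0.766, 0.0]
wrist_force: [0.1, -1.5, 2.0]
finger_gap: 0.0168
grip_force: 62.8
clock: 15.82
tcp_pos: [0.5762, -0.3409, 0.0363]
orientation: [0.002, 0.643, 0.766, 0.0]
wrist_force: [1.8, -2.5, 5.6]
finger_gap: 0.017
grip_force: 63.2
clock: 16.23
tcp_pos: [0.5739, -0.339, 0.1555]
orientation: [-0.001, 0.643, 0.766, -0.0]
wrist_force: [0.4, -1.6, -1.4]
finger_gap: 0.017
grip_force: 62.3
clock: 16.65
tcp_pos: [0.5747, -0.3396, 0.2142]
orientation: [-0.0, 0.643, 0.766, -0.0]
wrist_force: [-0.6, 0.7, -1.2]
finger_gap: 0.0167
grip_force: 62.4
```

```bash
python3 -m inch '[0,0,-0.8,0.105, 0,0,-0.8,0.105, 1.5,-0.1,-0.8,0, 3,-0.1,-0.8,0, 3.5,-0.1,-0.8,0]'
python3 -m inch '[4,-0.1,-0.8,0, 4,-0.1,-0.8,0, 4,-0.1,-0.2,0, 2.5,-0.1,0,0, 1,0,0,0]'
python3 -m inch '[0,0,0,0, 0,0,0,0, 0,0,0,0, 0,0,0,0, 0,0,0,0]'
cat > ang.py <<'E'
from h import *
np.set_printoptions(precision=4,suppress=True)
def tipmodel(W,s,th,L=.182):
    M=rot(s["orientation"]); return s["tcp_pos"]+M.apply([L*np.cos(th),0,-.008+L*np.sin(th)])
def show(name):
    s=get_state(); W=eyes.camera_info("wrist"); im=eyes.read_camera("wrist"); np.save(f"pics/{name}.npy",im)
    S=eyes.camera_info("side"); si=eyes.read_camera("side"); np.save(f"pics/{name}s.npy",si)
    print("TCP",s["tcp_pos"],"col/row of tip by angle:")
    for d in (-10,0,10,20,30,40,50,60): print(d,"wrist",proj(W,tipmodel(W,s,np.radians(d))).round(1),"side",proj(S,tipmodel(W,s,np.radians(d))).round(1))
    print("collar/grip",proj(S,tipmodel(W,s,0,0)).round(1))
    return im,si,W,S,s
E
python3 - <<'E'
from ang import *
im,si,W,S,s=show("a1")
g=im.mean(2); print("wrist col profile", [(r,int(g[r,238:262].argmax()+238),int(g[r,238:262].max())) for r in range(0,170,6)])
togo([.575,-.105,.272],np.radians(88))
E
```

```text
clock: 17.07
tcp_pos: [0.5738, -0.2594, 0.2523]
orientation: [-0.002, 0.72, 0.694, -0.001]
wrist_force: [0.5, 1.3, -0.6]
finger_gap: 0.017
grip_force: 62.4
clock: 17.48
tcp_pos: [0.5753, -0.0999, 0.2717]
orientation: [-0.002, 0.718, 0.696, -0.0]
wrist_force: [-0.8, 0.0, -0.9]
finger_gap: 0.0167
grip_force: 62.4
clock: 17.9
tcp_pos: [0.5766, -0.1062, 0.2723]
orientation: [-0.0, 0.721, 0.693, -0.0]
wrist_force: [-0.2, 0.3, -0.6]
finger_gap: 0.0167
grip_force: 62.4
TCP [ 0.5766 -0.1062  0.2723] col/row of tip by angle:
-10 wrist [ 249.1 -553.6] side [271.  101.6]
0 wrist [ 249.6 -346.8] side [270.6 110.1]
10 wrist [ 249.9 -224.2] side [270.4 119. ]
20 wrist [ 250. -139.] side [270.3 128.2]
30 wrist [250.1 -74. ] side [270.3 137.4]
40 wrist [250.2 -20.9] side [270.4 146.5]
50 wrist [250.3  24.3] side [270.7 155.4]
60 wrist [250.3  64.5] side [271.1 163.9]
collar/grip [275.  136.2]
wrist col profile [(0, 248, 246), (6, 248, 246), (12, 249, 247), (18, 249, 247), (24, 249, 247), (30, 249, 247), (36, 249, 247), (42, 249, 247), (48, 249, 247), (54, 249, 247), (60, 249, 247), (66, 249, 247), (72, 249, 247), (78, 249, 247), (84, 249, 247), (90, 249, 247), (96, 249, 247), (102, 248, 247), (108, 258, 230), (114, 258, 229), (120, 259, 212), (126, 248, 203), (132, 259, 216), (138, 248, 202), (144, 248, 201), (150, 247, 202), (156, 247, 200), (162, 248, 201), (168, 249, 201)]
TCP [ 0.5766 -0.106   0.2725] yaw 1.5321 shift cm [ 0.09 -0.17  0.05] turn -0.004 tilt z [-0. -0. -1.]
```

```bash
cat >> ang.py <<'E'
def meas(name):
    im,si,W,S,s=show(name)
    print("collar rows by angle",[(d,[round(proj(W,tipmodel(W,s,np.radians(d),.032)+rot(s["orientation"]).apply([np.sin(np.radians(d))*r,0,-np.cos(np.radians(d))*r]))[1]) for r in (.018,-.018)]) for d in (-10,0,10,20,30,40,50)])
    g=im.mean(2); print("wrist widths",[(r,int((g[r,225:275]>170).sum())) for r in range(0,200,5)])
    gs=si.mean(2); c0=264
    for r in range(96,172,3): print(r,gs[r,c0:c0+16].round().astype(int))
E
python3 -m inch '[0,0,0,0, 0,0,0,0, 0,0,0,0, 0,0,0,0, 0,0,0,0]' - 20
python3 - <<'E'
from ang import *
meas("a2")
E
```

```text
clock: 18.42
tcp_pos: [0.5767, -0.1047, 0.2728]
orientation: [0.0, 0.72, 0.694, -0.0]
wrist_force: [-0.9, 0.7, -0.3]
finger_gap: 0.0167
grip_force: 62.4
TCP [ 0.5767 -0.1047  0.2728] col/row of tip by angle:
-10 wrist [ 249.  -553.2] side [270.8 101.3]
0 wrist [ 249.5 -346.6] side [270.5 109.8]
10 wrist [ 249.8 -224.1] side [270.3 118.7]
20 wrist [ 250. -139.] side [270.2 127.8]
30 wrist [250.1 -73.9] side [270.2 137. ]
40 wrist [250.2 -20.9] side [270.4 146.2]
50 wrist [250.2  24.3] side [270.6 155. ]
60 wrist [250.3  64.5] side [271.  163.5]
collar/grip [275.  135.8]
collar rows by angle [(-10, [237, 187]), (0, [220, 189]), (10, [207, 193]), (20, [197, 199]), (30, [191, 206]), (40, [187, 215]), (50, [187, 225])]
wrist widths [(0, 22), (5, 22), (10, 22), (15, 22), (20, 22), (25, 22), (30, 22), (35, 22), (40, 22), (45, 22), (50, 21), (55, 21), (60, 21), (65, 21), (70, 21), (75, 21), (80, 21), (85, 21), (90, 21), (95, 21), (100, 19), (105, 19), (110, 19), (115, 19), (120, 19), (125, 19), (130, 19), (135, 16), (140, 16), (145, 16), (150, 17), (155, 17), (160, 16), (165, 15), (170, 15),
[... 1045 characters left out ...]
 74  73 104  99 101  98  97 100]
144 [164 165 168 196 163 180 171 184 170 143 140 135  98 102  98 128]
147 [166 183 128 104 100 113 106 109 151 184 166 163 141 122 143 141]
150 [156 171 182 170 118 135 150 177 176 170 165 167 165 164 165 171]
153 [150 121  97  85  81  88 144 169 172 169 171 172 169 166 133 147]
156 [114 102 106 105 111 123 104 112 110 109 110 115 113 111 109 108]
159 [ 99 101 100  99 100  95  98 103 103  98 100 100  98  99 100 105]
162 [ 98  97  99  97 108 106 105 108 104 107 126 129 113 104 106 106]
165 [ 98  98  99 104 109 107 107 108 103  91 115 119 117 110 104 104]
168 [84 71 78 75 75 77 79 92 81 82 80 81 90 88 88 86]
171 [51 62 64 66 62 63 60 66 57 54 56 56 64 64 63 67]
```

```bash
python3 -m inch '[0,0,0,0, 0,0,0,0, 0,0,0,0, 0,0,0,0, 0,0,0,0]' -1 20
python3 - <<'E'
from ang import *
im,si,W,S,s=show("a3"); a=np.load("pics/a1.npy").mean(2)
g=im.mean(2); print(abs(g-a)[:220,200:300].mean(), s["grip_force"],s["ft_torque"])
m=(g>185); print([(r,m[r,170:330].sum(),np.nonzero(m[r,170:330])[0][[0,-1]]+170 if m[r,170:330].any() else 0) for r in range(150,240,4)])
f=np.hstack([cv2.resize(im[:,130:370,::-1],(375,600)),cv2.resize(si[70:182,210:289,::-1],(423,600),interpolation=cv2.INTER_CUBIC)])
cv2.imwrite("pics/a3.png",f)
E
```

```text
clock: 18.93
tcp_pos: [0.5767, -0.1047, 0.2728]
orientation: [0.0, 0.72, 0.694, -0.0]
wrist_force: [0.6, 0.6, -0.6]
finger_gap: 0.0167
grip_force: 62.4
TCP [ 0.5767 -0.1047  0.2728] col/row of tip by angle:
-10 wrist [ 249.  -553.2] side [270.8 101.3]
0 wrist [ 249.5 -346.6] side [270.5 109.8]
10 wrist [ 249.8 -224. ] side [270.3 118.7]
20 wrist [ 250.  -138.9] side [270.2 127.8]
30 wrist [250.1 -73.9] side [270.2 137. ]
40 wrist [250.2 -20.9] side [270.4 146.2]
50 wrist [250.2  24.4] side [270.6 155. ]
60 wrist [250.3  64.5] side [271.  163.5]
collar/grip [275.  135.8]
2.3593636363636366 62.38935112953186 [-0.0947 -0.0077 -0.0333]
[(150, np.int64(12), array([244, 255])), (154, np.int64(11), array([244, 254])), (158, np.int64(10), array([244, 253])), (162, np.int64(11), array([244, 254])), (166, np.int64(12), array([244, 255])), (170, np.int64(11), array([245, 255])), (174, np.int64(15), array([237, 255])), (178, np.int64(34), array([218, 254])), (182, np.int64(55), array([198, 255])), (186, np.int64(63), array([180, 255])), (190, np.int64(40), array([179, 254])), (194, np.int64(32), array([180, 254])), (198, np.int64(22), array([181, 250])), (202, np.int64(18), array([182, 293])), (206, np.int64(24), array([183, 293])), (210, np.int64(31), array([185, 293])), (214, np.int64(75), array([186, 282])), (218, np.int64(67), array([187, 280])), (222, np.int64(59), array([188, 275])), (226, np.int64(50), array([189, 261])), (230, np.int64(39), array([190, 228])), (234, np.int64(30), array([192, 228])), (238, np.int64(19), array([193, 218]))]
```

View pics/a3.png

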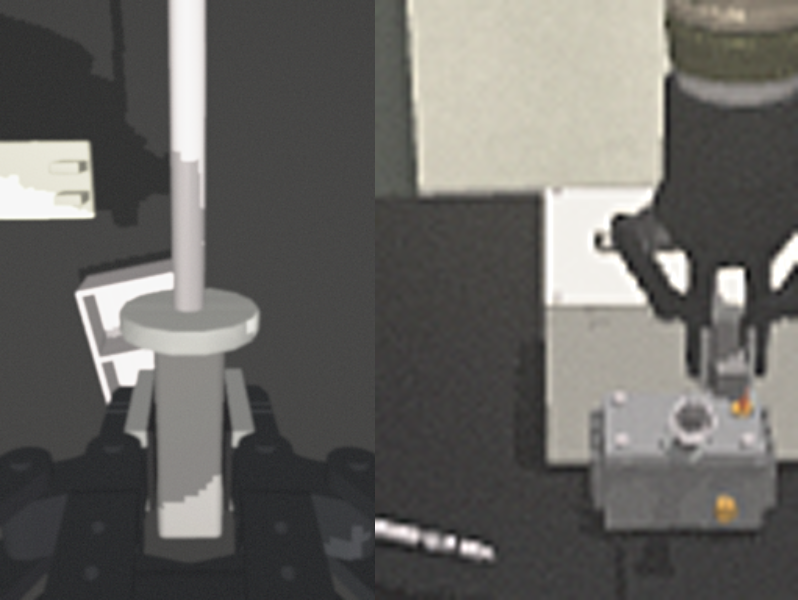

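View: the stick is level in the jaws (wrist half, collar at (190,320), rod straight up at col 188), and the grip holds 62 N without drooping. In the side half the tube mouth at (690,418) is free. The jaws stay vertical, so I'll use the flared mouth to pivot the stick in the pads. First, tip just outside the mouth.

```bash
python3 -m inch '[-1.75,-0.1,1,0, -1,-0.1,3,0, 0,0,4,0, 0,0,3.8,0, 0,0,2,0]'
python3 -m inch '[0,0,0.8,0, 0,0,0.2,0, 0,0,0,0, 0,0,0,0, 0,0,0,0]'
python3 - <<'E'
from ang import *
s=get_state(); print(s["tcp_pos"],s["wrist_force"],s["ft_torque"])
togo([.5755,-.132,.125],np.radians(88))
W=eyes.camera_info("wrist");im=eyes.read_camera("wrist");np.save("pics/b1.npy",im)
S,T=eyes.camera_info("side"),eyes.camera_info("top");si=eyes.read_camera("side");np.save("pics/b1s.npy",si);t=eyes.read_camera("top");np.save("pics/b1t.npy",t)
tp=tipmodel(W,s,0); print("tip",tp,proj(S,tp),proj(T,tp))
d=abs(t.astype(int)-np.load("pics/top0.npy")).max(2); print("top diff near tip"); print(d[160:180,190:222])
E
```

```text
clock: 19.45
tcp_pos: [0.5713, -0.1316, 0.1304]
orientation: [-0.002, 0.72, 0.694, -0.001]
wrist_force: [0.2, -0.3, -0.4]
finger_gap: 0.0169
grip_force: 62.3
clock: 19.87
tcp_pos: [0.5752, -0.1327, 0.127]
orientation: [0.002, 0.72, 0.694, 0.001]
wrist_force: [0.4, -0.5, -0.8]
finger_gap: 0.0167
grip_force: 62.3
[ 0.5752 -0.1327  0.127 ] [ 0.4437 -0.5082 -0.8326] [-0.0153  0.006   0.0541]
TCP [ 0.5752 -0.1327  0.127 ] yaw 1.5339 shift cm [0.07 0.03 0.2 ] turn -0.002 tilt z [ 0.004 -0.001 -1.   ]
tip [0.5819 0.0492 0.1348] [269.6828 151.1411] [203.1805 168.5211]
top diff near tip
[[  3   7   6   4   2   4   8  12   2   2   3   4   4   4   6   4   6   4
    5   4   9   2   8   2   6   8  10   6   7   8   6   5]
 [  3   6   4   4   6   4   3   2   4  11   5   1   5   5   4   8   7   8
    3   5   7   5   7   8  10   8   8   3   3   9   6  11]
 [  7   6   7   4   7   4   2   2  10  11  16  11   8   4   6   6   6   8
    5  11   5   6   3   3   7   4   7   3   9   4   8  15]
 [  4   4   3   8   7   5   2   4   5   5   5   2   4   1   5   8   4   5
    1   2   7   4   9   7   6   6   7   5 
[... 1445 characters left out ...]
2   4   5   5   4  13   4  14   4]
 [  4   3   6   3   3   7   3   3   5   9   8  10   5  15   4   0   5   9
    6   1   3  10   6   6  14   5   5   4   8   1  10   7]
 [  7   4   1   1   4   8   5   1   5   5   6   2   8   5   2   8   7   4
    2   4   4   9   6  17  15   3   7   7  10   6   6   5]
 [  3  10   8  11   5   2   3   7   2   7   6   3   3   5   9   3   6   5
    4  13   3   9   8   5   9   4  10   9   9   4   4   5]
 [  5   3   3   7   5   5   8   5   3   5  10   7   5   5   5   7  11   7
    3   3   5  13  11   3   9   9   7   6   2  10   2   8]
 [  5   5  10   5   4   7   8   5   7   3   7   6   6   0   2  10  11   7
    4  10  12   7   9  11  12   4   7   6  10   7   5  10]]
```

```bash
python3 -m inch '[0.5,0,0.1,0, 0.5,0,0.1,0, 0.5,0,0,0, 0.5,0,0,0, 0.5,0,0,0]'
python3 -m inch '[0.3,0,0,0, 0.3,0,0,0, 0,0,0,0, 0,0,0,0, 0,0,0,0]'
```

```text
clock: 20.43
tcp_pos: [0.5746, -0.1065, 0.1229]
orientation: [0.0, 0.72, 0.694, 0.0]
wrist_force: [0.1, -0.6, -0.1]
finger_gap: 0.0169
grip_force: 62.5
clock: 20.85
tcp_pos: [0.5748, -0.1009, 0.1227]
orientation: [-0.0, 0.72, 0.694, 0.0]
wrist_force: [-0.4, 0.8, 0.5]
finger_gap: 0.0168
grip_force: 62.5
```

```bash
python3 -m inch '[0.3,0,0,0, 0.2,0,0,0, 0,0,0,0, 0,0,0,0, 0,0,0,0]'
python3 -m inch '[0.3,0,0,0, 0.2,0,0,0, 0,0,0,0, 0,0,0,0, 0,0,0,0]'
```

```text
clock: 21.27
tcp_pos: [0.5752, -0.0991, 0.1232]
orientation: [0.002, 0.721, 0.693, -0.002]
wrist_force: [-1.3, -9.0, 0.7]
finger_gap: 0.0167
grip_force: 62.6
clock: 21.68
tcp_pos: [0.5758, -0.0979, 0.1239]
orientation: [0.005, 0.721, 0.692, -0.004]
wrist_force: [-1.9, -20.1, 2.2]
finger_gap: 0.017
grip_force: 62.9
```

The tip meets the inside of the flare at y ≈ 0.082, as expected. I'll ease off and swing the grip up around the tip.

```bash
python3 -m inch '[-0.9,0,0,0, 0,0,-0.3,0, 0.05,0,-0.6,0, 0.05,0,-0.6,0, 0.05,0,-0.6,0]'
python3 -m inch '[0.06,0,-0.6,0, 0.1,0,-0.5,0, 0,0,0,0, 0,0,0,0, 0,0,0,0]'
```

```text
clock: 22.1
tcp_pos: [0.5745, -0.0995, 0.1439]
orientation: [0.0, 0.72, 0.694, -0.001]
wrist_force: [-0.5, -4.2, -3.1]
finger_gap: 0.0169
grip_force: 61.8
clock: 22.52
tcp_pos: [0.575, -0.0969, 0.1547]
orientation: [0.0, 0.72, 0.694, 0.0]
wrist_force: [-0.3, -3.8, -2.6]
finger_gap: 0.0166
grip_force: 61.7
```

Force -3 N in z and -4 N in y: the stick is pivoting in the pads. I'll continue the arc.

```bash
python3 -m inch '[0.16,0,-0.61,0, 0.16,0,-0.61,0, 0.16,0,-0.61,0, 0.16,0,-0.61,0, 0.16,0,-0.61,0]'
python3 -m inch '[0.27,0,-0.58,0, 0.27,0,-0.58,0, 0.27,0,-0.58,0, 0.27,0,-0.58,0, 0.27,0,-0.58,0]'
python3 - <<'E'
from ang import *
im,si,W,S,s=show("c1"); print(s["wrist_force"])
print("collar rows by angle",[(d,[round(proj(W,tipmodel(W,s,np.radians(d),.032)+rot(s["orientation"]).apply([np.sin(np.radians(d))*r,0,-np.cos(np.radians(d))*r]))[1]) for r in (.018,-.018)]) for d in (10,20,30,40)])
g=im.mean(2); print(g[165:245:2,225].round().astype(int)); print("rod width",[(r,int((g[r,235:265]>130).sum())) for r in range(0,190,8)])
E
```

```text
clock: 22.93
tcp_pos: [0.5751, -0.0883, 0.1859]
orientation: [-0.0, 0.72, 0.694, 0.0]
wrist_force: [0.7, 0.1, -3.3]
finger_gap: 0.0168
grip_force: 61.2
clock: 23.35
tcp_pos: [0.5757, -0.0751, 0.2148]
orientation: [-0.0, 0.72, 0.694, 0.0]
wrist_force: [0.2, -0.8, -3.7]
finger_gap: 0.0167
grip_force: 61.2
TCP [ 0.5757 -0.0751  0.2148] col/row of tip by angle:
-10 wrist [ 249.2 -553.6] side [269.1 113.5]
0 wrist [ 249.6 -346.8] side [268.8 121.4]
10 wrist [ 249.9 -224.2] side [268.6 129.7]
20 wrist [ 250. -139.] side [268.5 138.4]
30 wrist [250.2 -74. ] side [268.6 147.1]
40 wrist [250.2 -21. ] side [268.7 155.8]
50 wrist [250.3  24.3] side [269.  164.3]
60 wrist [250.3  64.5] side [269.3 172.5]
collar/grip [272.8 147.6]
[ 0.2349 -0.8298 -3.7347]
collar rows by angle [(10, [207, 193]), (20, [197, 199]), (30, [191, 206]), (40, [187, 215])]
[ 73  74  74  71  75  76  74  72  74  74  72  76  73  72  71  73  72 140
 191 196 198 198 199 201 169 144 142 140 178 250 247 247 247 247 247 246
 142 134 134 134]
rod width [(0, 16), (8, 16), (16, 16), (24, 16), (32, 16), (40, 16), (48, 16), (56, 16), (64, 16), (72, 16), (80, 17), (88, 17), (96, 17), (104, 17), (112, 17), (120, 17), (128, 17), (136, 17), (144, 17), (152, 17), (160, 17), (168, 16), (176, 16), (184, 16)]
```

Rod width in the wrist view has gone from 22 to 16 px at the top edge, which puts the tilt at about 28°. Continuing to 40°, then in along the axis.

```bash
python3 -m inch '[0.36,0,-0.52,0, 0.36,0,-0.52,0, 0.36,0,-0.52,0, 0.36,0,-0.52,0, 0.36,0,-0.52,0]'
python3 -m inch '[0.2,0,0.17,0, 0.2,0,0.17,0, 0.2,0,0.17,0, 0.2,0,0.17,0, 0.2,0,0.17,0]'
python3 -m inch '[0,0,0,0, 0,0,0,0, 0,0,0,0, 0,0,0,0, 0,0,0,0]'
```

```text
clock: 23.87
tcp_pos: [0.5764, -0.0572, 0.2408]
orientation: [-0.0, 0.72, 0.694, -0.0]
wrist_force: [-0.9, -3.5, -3.6]
finger_gap: 0.0169
grip_force: 61.4
clock: 24.28
tcp_pos: [0.5769, -0.0479, 0.2315]
orientation: [0.0, 0.72, 0.694, -0.0]
wrist_force: [0.0, -4.9, -2.7]
finger_gap: 0.017
grip_force: 61.5
clock: 24.7
tcp_pos: [0.5765, -0.0472, 0.2314]
orientation: [-0.001, 0.72, 0.694, -0.0]
wrist_force: [0.6, -0.2, -3.3]
finger_gap: 0.0168
grip_force: 61.2
```

```bash
python3 -m inch '[0.2,0,0.27,0, 0.2,0,0.27,0, 0.2,0,0.27,0, 0.2,0,0.27,0, 0.2,0,0.27,0]'
python3 -m inch '[0.3,0,0.25,0, 0.3,0,0.25,0, 0.3,0,0.25,0, 0,0,0,0, 0,0,0,0]'
python3 - <<'E'
from ang import *
s=get_state(); W=eyes.camera_info("wrist"); im=eyes.read_camera("wrist"); np.save("pics/d1.npy",im)
g=im.mean(2); t,b=[g[r,225:275].round().astype(int)[::2] for r in (150,190)]
print([(r,np.nonzero(g[r,150:350]>130)[0][[0,-1]]+150 if (g[r,150:350]>130).any() else 0) for r in range(0,250,10)])
E
```

```text
clock: 25.12
tcp_pos: [0.5773, -0.037, 0.2182]
orientation: [-0.0, 0.72, 0.694, 0.0]
wrist_force: [-0.3, 0.1, -0.2]
finger_gap: 0.0171
grip_force: 61.4
clock: 25.53
tcp_pos: [0.5774, -0.0283, 0.2106]
orientation: [-0.0, 0.72, 0.694, -0.0]
wrist_force: [0.7, -0.3, -0.8]
finger_gap: 0.017
grip_force: 61.5
[(0, array([237, 296])), (10, array([236, 265])), (20, array([236, 265])), (30, array([236, 265])), (40, array([227, 273])), (50, array([224, 276])), (60, array([227, 273])), (70, array([244, 259])), (80, array([244, 258])), (90, array([244, 258])), (100, array([244, 258])), (110, array([244, 258])), (120, array([244, 258])), (130, array([244, 259])), (140, array([244, 259])), (150, array([244, 259])), (160, array([244, 258])), (170, array([150, 258])), (180, array([150, 258])), (190, array([150, 258])), (200, array([150, 270])), (210, array([150, 288])), (220, array([213, 289])), (230, array([233, 269])), (240, array([218, 283]))]
```

No side force; the wrist picture shows the flare (cols 224–276, rows 40–65) centred on the rod (col 251). Pushing on along the tube.

```bash
python3 -m inch '[0.77,0,0.64,0, 0.77,0,0.64,0, 0.77,0,0.64,0, 0.77,0,0.64,0, 0.77,0,0.64,0]'
python3 -m inch '[0.77,0,0.64,0, 0.77,0,0.64,0, 0.38,0,0.32,0, 0.38,0,0.32,0, 0,0,0,0]'
```

```text
clock: 26.0
tcp_pos: [0.5786, 0.0109, 0.1777]
orientation: [-0.0, 0.72, 0.694, -0.0]
wrist_force: [0.7, 0.4, -0.4]
finger_gap: 0.0169
grip_force: 61.5
clock: 26.42
tcp_pos: [0.5794, 0.0336, 0.1588]
orientation: [-0.0, 0.72, 0.694, -0.0]
wrist_force: [-0.1, -0.6, -1.1]
finger_gap: 0.0168
grip_force: 61.5
```

```bash
python3 -m inch '[0.2,0,0.17,0, 0.2,0,0.17,0, 0.2,0,0.17,0, 0.1,0,0.08,0, 0.1,0,0.08,0]'
python3 -m inch '[0.15,0,0.13,0, 0.15,0,0.13,0, 0.15,0,0.13,0, 0,0,0,0, 0,0,0,0]'
```

```text
clock: 26.83
tcp_pos: [0.5801, 0.0408, 0.1529]
orientation: [0.0, 0.72, 0.694, 0.0]
wrist_force: [0.3, 0.7, -1.2]
finger_gap: 0.0168
grip_force: 61.5
clock: 27.25
tcp_pos: [0.5803, 0.0449, 0.1493]
orientation: [0.001, 0.72, 0.694, -0.0]
wrist_force: [-0.4, -2.6, 3.9]
finger_gap: 0.0172
grip_force: 62.1
```

```bash
python3 -m inch '[0.1,0,0.08,0, 0.1,0,0.08,0, 0,0,0,0, 0,0,0,0, 0,0,0,0]'
python3 -m inch '[0.1,0,0.08,0, 0.1,0,0.08,0, 0,0,0,0, 0,0,0,0, 0,0,0,0]'
python3 - <<'E'
from ang import *
s=get_state(); W=eyes.camera_info("wrist"); print(W["xyz"])
im=eyes.read_camera("wrist"); np.save("pics/e1.npy",im); si=eyes.read_camera("side"); np.save("pics/e1s.npy",si)
g=im.mean(2)
print(g[60:235:3,251].round().astype(int)); print(g[60:235:3,225].round().astype(int))
E
```

```text
clock: 27.67
tcp_pos: [0.5804, 0.0451, 0.1492]
orientation: [0.002, 0.721, 0.693, -0.001]
wrist_force: [-5.1, -9.5, 11.4]
finger_gap: 0.0169
grip_force: 63.5
clock: 28.08
tcp_pos: [0.5804, 0.0453, 0.1492]
orientation: [0.004, 0.721, 0.693, -0.002]
wrist_force: [-9.2, -14.5, 19.5]
finger_gap: 0.0167
grip_force: 64.6
[0.5833 0.1228 0.2798]
[218 227 227 227 227 227 227 228 227 228 229 229 227 229 228 228 229 229
 229 228 229 229 228 228 229 230 230 230 231 230 220 175 178 180 180 179
 178 177 177 157 157 158 159 157 157 168 185 183 188 191 195 156 146 131
 119 124 125 124 127]
[159 156 157 157 159 160 161 218 231 230  82  49  50  45  48  49  47  48
  50  52  47  52  50  49  48  49  47  46  51  49  52  51  44  50  50  48
  50  47  47  46  46  51  63  71 119 136 145 167 169 173 176 179 149 147
 147 148 143  75  72]
```

The stick is hard against the stop: 24 N along the axis with no motion, and the grip point is at (0.0453, 0.1572) against (0.0455, 0.1556) expected for a seated collar. Drawing it out along the axis.

```bash
python3 -m inch '[-0.5,0,-0.42,0, -1,0,-0.84,0, -1.15,0,-0.97,0, -1.15,0,-0.97,0, -1.15,0,-0.97,0]'
python3 -m inch '[-1.15,0,-0.97,0, -1.15,0,-0.97,0, -1.15,0,-0.97,0, -1.15,0,-0.97,0, -1.15,0,-0.97,0]'
python3 -m inch '[-1.15,0,-0.97,0, -1.15,0,-0.97,0, -1.15,0,-0.97,0, -1.15,0,-0.97,0, 0,0,0,0]'
python3 - <<'E'
from ang import *
im,si,W,S,s=show("f1"); t=eyes.read_camera("top"); T=eyes.camera_info("top"); np.save("pics/f1t.npy",t)
d=abs(t.astype(int)-np.load("pics/top0.npy")).max(2)
for a in (20,30,40,50): print(a,proj(T,tipmodel(W,s,np.radians(a))), tipmodel(W,s,np.radians(a)))
print(d[160:178:2,190:250]); g=im.mean(2); print([(r,np.nonzero(g[r,230:272]>110)[0][[0,-1]]+230 if (g[r,230:272]>110).any() else 0) for r in range(0,40,4)])
E
```

```text
clock: 28.6
tcp_pos: [0.5787, -0.0012, 0.1884]
orientation: [0.0, 0.72, 0.694, 0.0]
wrist_force: [-0.1, 0.4, -0.0]
finger_gap: 0.0169
grip_force: 61.5
clock: 29.02
tcp_pos: [0.5764, -0.0589, 0.237]
orientation: [0.0, 0.72, 0.694, 0.0]
wrist_force: [-0.1, -0.3, -0.6]
finger_gap: 0.0167
grip_force: 61.5
clock: 29.43
tcp_pos: [0.5756, -0.1062, 0.2772]
orientation: [0.002, 0.721, 0.693, 0.001]
wrist_force: [0.6, -0.5, -0.7]
finger_gap: 0.0169
grip_force: 61.5
TCP [ 0.5756 -0.1062  0.2772] col/row of tip by angle:
-10 wrist [ 249.  -553.3] side [270.7 100.3]
0 wrist [ 249.5 -346.6] side [270.4 108.9]
10 wrist [ 249.8 -224. ] side [270.2 117.8]
20 wrist [ 250.  -138.9] side [270.1 127. ]
30 wrist [250.1 -73.9] side [270.2 136.2]
40 wrist [250.2 -20.9] side [270.3 145.4]
50 wrist [250.2  24.4] side [270.6 154.3]
60 wrist [250.3  64.5] side [271.  162.8]
collar/grip [274.7 134.8]
20 [194.1168 163.6225] [0.5825 0.0646 0.2226]
30 [200.1055 165.3701] [0.5821 0.0511 0.1939]
40 [207.3505 166.9638] [0.5814 0.0329 0.168 ]
50 [215.6186 168.3759] [0.5806 0.0104 0.1456]
[[  5   8  10   9  10   4  10  
[... 1758 characters left out ...]
  9  12  23  65  82  96 109
  113 118 127 133 135 135 141 143 140 149 150 147 157 151 153 152 160 155
  161 160 152 166 163 159 162 162 160 163 161 163 159 162 158 156 152 155
  151 150 149 147 142 131]
 [ 12   6   1   9   9   9  12   9   8  12   4   4  24  58  82 102 113 115
  117 130 132 127 130 144 149 146 148 147 148 160 156 160 156 156 158 160
  157 160 164 164 160 164 157 161 161 156 162 156 161 157 158 150 150 150
  150 145 144 142 136 130]]
[(0, array([245, 258])), (4, array([245, 258])), (8, array([246, 257])), (12, array([245, 258])), (16, array([245, 258])), (20, array([245, 258])), (24, array([245, 258])), (28, array([245, 258])), (32, array([247, 256])), (36, array([245, 258]))]
```

Out of the tube, still at about 40°. To level it I'll use the casing's flat top (z = 0.150) at its left part, clear of slot and tube, as a rest for the tip while lowering the grip.

```bash
python3 -m inch '[0,-1.5,0,0, 0,-2.5,0,0, 0,-2.4,0,0, 0,-1,0,0, 2,0,0,0]'
python3 -m inch '[4,0,0,0, 4,0,0,0, 4,0,0,0, 3.5,0,0,0, 2.5,0,0,0]'
python3 -m inch '[1.4,0,0,0, 0,0,0,0, 0,0,0,0, 0,0,0.3,0, 0,0,0.5,0]'
python3 - <<'E'
from ang import *
s=get_state(); togo([.510,.111,.261],np.radians(88)); print(s["wrist_force"],s["joint_pos"])
W=eyes.camera_info("wrist");im=eyes.read_camera("wrist");np.save("pics/g1.npy",im);g=im.mean(2)
print(g[0:60:4,236:266:2].round().astype(int))
E
```

```text
clock: 30.0
tcp_pos: [0.4995, -0.0818, 0.2744]
orientation: [-0.0, 0.721, 0.693, -0.001]
wrist_force: [-0.1, 0.2, -0.9]
finger_gap: 0.017
grip_force: 61.5
clock: 30.42
tcp_pos: [0.5077, 0.1024, 0.2744]
orientation: [-0.0, 0.719, 0.695, 0.0]
wrist_force: [0.3, -1.0, -1.2]
finger_gap: 0.0169
grip_force: 61.5
clock: 30.83
tcp_pos: [0.509, 0.1123, 0.2668]
orientation: [0.0, 0.72, 0.694, 0.0]
wrist_force: [-0.4, 0.4, -0.7]
finger_gap: 0.0167
grip_force: 61.5
TCP [0.509  0.1123 0.2668] yaw 1.5329 shift cm [-0.12  0.1   0.58] turn -0.003 tilt z [ 0.001 -0.    -1.   ]
[-0.377   0.3813 -0.7263] [ 0.0632  0.2019 -0.0415  1.3267 -0.0003  1.6719]
[[229 229 221 207 168 130 155 170 166 162 149 213 229 229 229]
 [229 229 205 171 167 115 102  87  83 104 127 213 229 228 229]
 [228 230 205 172 146 100 152 167 165 161 120 187 229 228 230]
 [229 229 225 180 142 105 146 163 160 147 121 191 229 230 230]
 [230 209 172 174 150 113 131 143 141 131 122 196 230 230 230]
 [230 208 173 176 150 123 139 132 132 140 136 197 230 231 229]
 [231 211 175 175 153 125 156 153 152 158 140 196 230 230 230]
 [232 227 183 176 153 115 140 142 137 139 131 199 231 230 230]
 [208 177 174 178 133  73 128 161 160 143  89 171 231 231 231]
 [210 175 177 178 137 132 162 171 171 169 146 158 231 231 232]
 [228 184 175 179 148 134 160 170 169 166 149 186 231 232 231]
 [177 176 176 178 150 135 162 171 166 168 151 185 232 233 233]
 [ 88  90  87  91  97 139 163 172 168 167 155 113  97  96  95]
 [ 94 101 100 101 103 136 163 172 170 167 153 116  99 100 102]
 [102 102 101 102 102 136 164 174 170 166 154 117 103 100 101]]
```

```bash
python3 -m inch '[0,0,0.3,0, 0,0,0.3,0, -0.2,0,0.4,0, -0.36,0,0.52,0, -0.36,0,0.52,0]'
python3 -m inch '[-0.36,0,0.52,0, -0.36,0,0.52,0, -0.3,0,0.55,0, -0.27,0,0.58,0, -0.27,0,0.58,0]'
```

```text
clock: 31.3
tcp_pos: [0.5091, 0.1029, 0.2474]
orientation: [0.001, 0.72, 0.694, 0.001]
wrist_force: [-0.8, -4.1, 6.4]
finger_gap: 0.0171
grip_force: 61.3
clock: 31.72
tcp_pos: [0.5083, 0.0875, 0.2192]
orientation: [0.001, 0.72, 0.694, 0.001]
wrist_force: [-0.7, -3.3, 4.0]
finger_gap: 0.0169
grip_force: 60.0
```

```bash
python3 -m inch '[-0.22,0,0.6,0, -0.21,0,0.6,0, -0.2,0,0.6,0, -0.2,0,0.6,0, -0.17,0,0.6,0]'
python3 -m inch '[-0.14,0,0.6,0, -0.12,0,0.6,0, -0.1,0,0.6,0, -0.08,0,0.6,0, -0.05,0,0.6,0]'
python3 -m inch '[-0.03,0,0.5,0, -0.02,0,0.4,0, 0,0,0,0, 0,0,0,0, 0,0,0,0]'
```

```text
clock: 32.13
tcp_pos: [0.5074, 0.0782, 0.1882]
orientation: [-0.0, 0.72, 0.694, 0.0]
wrist_force: [0.9, -1.0, 3.5]
finger_gap: 0.0167
grip_force: 59.4
clock: 32.55
tcp_pos: [0.5072, 0.0733, 0.1582]
orientation: [-0.0, 0.72, 0.694, -0.0]
wrist_force: [0.2, -2.0, 2.3]
finger_gap: 0.0166
grip_force: 59.3
clock: 32.97
tcp_pos: [0.5071, 0.0728, 0.1499]
orientation: [0.0, 0.72, 0.694, -0.0]
wrist_force: [0.0, -1.2, 2.2]
finger_gap: 0.0171
grip_force: 59.2
```

```bash
python3 -m inch '[0,0,0.2,0, 0,0,0.2,0, 0,0,0,0, 0,0,0,0, 0,0,0,0]'
python3 -m inch '[0,0,0,0, 0,0,-0.5,0, 0,0,-1.5,0, 0,0,-2.5,0, 0,0,-2.5,0]'
python3 -m inch '[0,0,-2,0, 0,0,-1,0, 0,0,0,0, 0,0,0,0, 0,0,0,0]'
python3 - <<'E'
from ang import *
s=get_state(); W=eyes.camera_info("wrist");im=eyes.read_camera("wrist");np.save("pics/l1.npy",im);g=im.mean(2);a=np.load("pics/a3.npy").mean(2)
edge=lambda g:[(r,int((abs(np.diff(g[r,225:275]))>25).sum())) for r in (20,)]
for n,x in(("level ref",a),("now",g)): print(n,x[176:240:4,225].round().astype(int),x[176:240:4,275].round().astype(int),x[330:350:2,251].round().astype(int))
E
```

```text
clock: 33.38
tcp_pos: [0.5073, 0.0729, 0.146]
orientation: [0.0, 0.72, 0.694, 0.0]
wrist_force: [0.7, -1.0, 3.9]
finger_gap: 0.0168
grip_force: 59.4
clock: 33.8
tcp_pos: [0.5056, 0.0729, 0.2154]
orientation: [-0.001, 0.72, 0.694, -0.002]
wrist_force: [1.3, -0.5, -1.6]
finger_gap: 0.0166
grip_force: 58.8
clock: 34.22
tcp_pos: [0.5063, 0.0729, 0.2443]
orientation: [-0.001, 0.72, 0.694, -0.001]
wrist_force: [-0.8, 0.3, -0.7]
finger_gap: 0.0167
grip_force: 58.9
level ref [160 247 247 151 138 143 139 142 143 197 196 195 235 247 246 197] [ 67  71  70 139 136 144 138 140 147 198 192 189 143  71  73 112] [200 200 200 199 198 198 189 119  67  67]
now [ 69  67  68  64 106 129 134 137 131 137 146 183 181 182  82 105] [ 66  68  66  67 115 130 134 133 130 133 145 186 179 178  89 104] [185 184 188 185 188 186 185 183 210 218]
```

```bash
python3 -m inch '[-1.5,0.2,0,0, -3,0.4,0,0, -3.8,0.5,0,0, -3.8,0.5,0,0, -3.8,0.5,0,0]'
python3 -m inch '[-3.8,0.5,0,0, -3.8,0.5,0,0, -3.8,0.5,0,0, -3.8,0.5,0,0, -3.8,0.5,0,0]'
python3 -m inch '[-3.8,0.5,0.5,0, -3.2,0.4,1,0, -2.5,0.3,1,0, -1.4,0.2,1,0, 0,0,0.5,0]'
python3 -m inch '[0,0,0,0, 0,0,0,0, 0,0,0,0, 0,0,0,0, 0,0,0,0]'
python3 - <<'E'
from ang import *
s=get_state(); W,S,T=[eyes.camera_info(n) for n in("wrist","side","top")]
im,si,t=[eyes.read_camera(n) for n in("wrist","side","top")]
tp=tipmodel(W,s,0); print("TCP",s["tcp_pos"],"tip if level",tp,"side px",[(a,proj(S,tipmodel(W,s,np.radians(a))).round(1)) for a in(-10,0,10)],"grip",proj(S,tipmodel(W,s,0,0)),"top",proj(T,tp))
np.save("pics/z_s.npy",si)
a=cv2.resize(si[150:300,195:345,::-1],(300,300),interpolation=cv2.INTER_CUBIC)
A=cv2.resize(si[130:290,200:333,::-1],(500,600),interpolation=cv2.INTER_CUBIC)
B=cv2.resize(t[90:290,200:400,::-1],(300,300),interpolation=cv2.INTER_CUBIC)
C=cv2.resize(np.load("pics/e1.npy")[0:260,120:380,::-1],(300,300),interpolation=cv2.INTER_CUBIC)
cv2.imwrite("pics/final.png",np.hstack([A,np.vstack([B,C])]))
E
```

```text
clock: 34.68
tcp_pos: [0.5215, -0.0879, 0.2444]
orientation: [-0.001, 0.72, 0.694, -0.001]
wrist_force: [0.6, -0.2, -0.7]
finger_gap: 0.0167
grip_force: 58.9
clock: 35.1
tcp_pos: [0.5395, -0.2792, 0.2442]
orientation: [-0.001, 0.72, 0.694, -0.0]
wrist_force: [1.3, 0.6, 0.1]
finger_gap: 0.0169
grip_force: 58.9
clock: 35.52
tcp_pos: [0.549, -0.3893, 0.2019]
orientation: [-0.002, 0.721, 0.693, -0.0]
wrist_force: [0.6, 0.4, -0.5]
finger_gap: 0.0171
grip_force: 58.9
clock: 35.93
tcp_pos: [0.5508, -0.3861, 0.2071]
orientation: [0.001, 0.72, 0.694, 0.0]
wrist_force: [-0.4, -0.4, 0.7]
finger_gap: 0.0168
grip_force: 58.9
TCP [ 0.5508 -0.3861  0.2071] tip if level [ 0.5572 -0.2042  0.2149] side px [(-10, array([271.9, 164.5])), (0, array([271.5, 173.2])), (10, array([271.2, 182.7]))] grip [277.2155 215.5097] top [288.464  172.7083]
```

View pics/final.png

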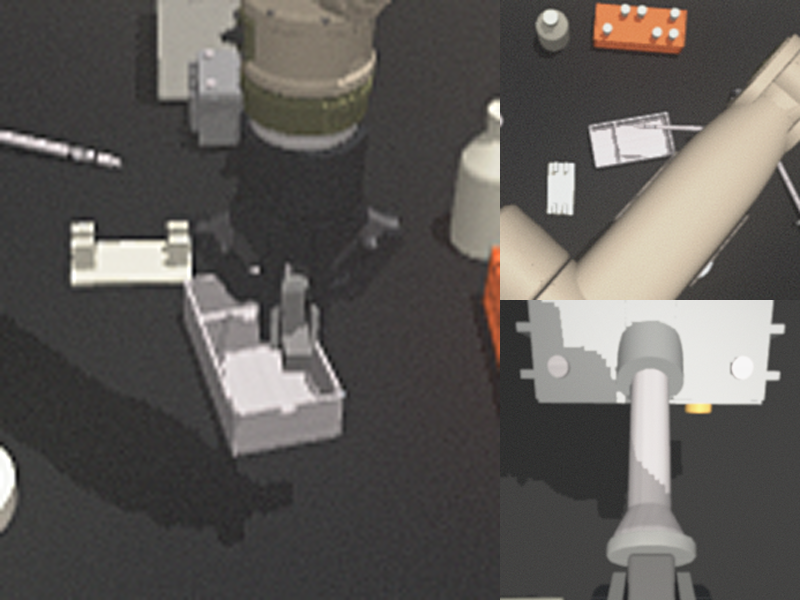

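The bottom-right frame, taken while the stick was fully in, shows its collar seated on the tube's mouth. The top view shows the tip over the tray at (628,127). Last check is how level it is, using rod widths against the reference taken before the pivot.

Run:
```python
from ang import *
s=get_state(); im=eyes.read_camera("wrist"); np.save("pics/z_w.npy",im)
def wid(g,r):
    p=g[r-2:r+3,225:276].mean(0); d=np.diff(p); k=np.arange(50)+.5
    l,rr=np.clip(d[:25],0,None)**2,np.clip(-d[25:],0,None)**2
    return (rr@k[25:])/rr.sum()-(l@k[:25])/l.sum()
def pred(th,r,h=123.):
    a=np.arctan((189.2-r)/333)-np.radians(17.5); t=np.tan(a); c,sn=np.cos(th),np.sin(th)
    L=(77+t*h)/(c-t*sn); dep=.3*(77-L*c)+.954*(h+L*sn); return 333*8/dep
R=[4,20,36,52,68,84]
for n in("a1","a3","l1","z_w"): print(n,[round(wid(np.load(f"pics/{n}.npy").mean(2),r),2) for r in R])
for d in(-6,-3,0,3,6): print(d,[round(pred(np.radians(d),r),2) for r in R])
```

```text
a1 [np.float64(23.02), np.float64(22.86), np.float64(22.85), np.float64(22.38), np.float64(22.13), np.float64(21.58)]
a3 [np.float64(22.99), np.float64(22.83), np.float64(22.79), np.float64(22.34), np.float64(22.12), np.float64(21.55)]
l1 [np.float64(20.89), np.float64(25.72), np.float64(22.25), np.float64(21.8), np.float64(21.93), np.float64(21.42)]
z_w [np.float64(17.1), np.float64(17.23), np.float64(16.87), np.float64(16.76), np.float64(21.04), np.float64(21.48)]
-6 [np.float64(26.54), np.float64(26.09), np.float64(25.64), np.float64(25.2), np.float64(24.75), np.float64(24.31)]
-3 [np.float64(25.36), np.float64(24.98), np.float64(24.61), np.float64(24.23), np.float64(23.85), np.float64(23.48)]
0 [np.float64(24.27), np.float64(23.95), np.float64(23.64), np.float64(23.33), np.float64(23.02), np.float64(22.71)]
3 [np.float64(23.24), np.float64(22.99), np.float64(22.74), np.float64(22.49), np.float64(22.24), np.float64(21.98)]
6 [np.float64(22.28), np.float64(22.08), np.float64(21.89), np.float64(21.69), np.float64(21.5), np.float64(21.3)]
```

Run:
```python
from ang import *
np.set_printoptions(linewidth=250)
s=get_state(); t=eyes.read_camera("top"); T,S=eyes.camera_info("top"),eyes.camera_info("side"); np.save("pics/z_t.npy",t)
d=abs(t.astype(int)-np.load("pics/b1t.npy")).max(2); print("top diff rows166-182 cols276-306"); print(d[166:183,276:306])
for a in(-10,0,5,10,30): print(a,proj(T,tipmodel(0,s,np.radians(a))),proj(T,tipmodel(0,s,np.radians(a),.1)))
si=np.load("pics/z_s.npy").mean(2); r=np.load("pics/f1s.npy").mean(2)
print(si[196:208,260:276].round().astype(int)); print(r[196:208,260:276].round().astype(int))
```

```text
top diff rows166-182 cols276-306
[[152 157 119  65  37  18   8   7   7   9   5   8   6   1   3   5  13   2   3   3   4   2   1   5   2   3   5   4   3   6]
 [156 142 100  52  21   5   8  11  12  10   6   7   6   3   3   2   2   2   8   3   5   2   1   1   4   1   1   1   7   8]
 [153 138  77  29  11  11   7   4   2   2   6   3   1   6   6   8   7   3   2   3   5   4   7   2   7   4   5   4   4   6]
 [138  91  31   8   3   1   1   5   6   2   2   6   3   1   4  11   1   4   2   8   2   7   7   4   3   3   3   3   3   2]
 [ 62  17   7   3   0   3   4   3   5   9   4   3   4   4   4   5   2   3   3   4   5   3   3   4   1   2   3   2   1   1]
 [ 66  55  14   5   7   5   2   4   8   4   2   2   2   1   2   3   5  11  13   6   1   8   2   2   2   4   3   3   2   1]
 [ 59  52  12   1  10   8   1   6   4   1   4   2   1   6   4  13  28  38  38  21  17   8   7   6   5   4   1   5   2   4]
 [ 67  51   1   4   3   1   1   3   4   2   5   0   2  23  34  37  34  39  34  36  53  36  28  33  19  24  30  50  36  19]
 [ 46  25   2   3   1   1   2   3   2   1   3   1   5  18  31  31  30  35  31  36  
[... 2148 characters left out ...]
  47  47  69  62  58  59  60]
 [ 53  51  48  46  50  50  49  47  51  49  44  66  59  62  58  58]
 [ 54  52  47  51  51  48  48  53  48  45  40  55  53  52  52  50]
 [ 46  45  48  44  40  41  38  38  36  40  72 115 113 134 183 104]
 [ 36  34  36  68 105 102 109 131 148 150 136 151 147 159 200 211]
 [148 166 142 152 158 142 132 163 178 179 157 141 142 126 113 225]
 [175 194 173 174 155 136 132 139 133 135 138 136 139 140 109 144]
 [137 132 136 135 136 136 139 139 140 136 138 138 138 134 101  98]
 [137 138 137 135 136 141 135 138 138 140 135 138 139 123 103 103]
 [139 138 139 140 135 140 137 139 137 139 137 137 139 125 107 102]
 [141 138 138 136 139 140 137 136 136 134 135 136 137 123 108  96]]
```

```bash
python3 -c "
from workcell import env,get_state
s=get_state(); print(s['clock'],s['grip_force'],s['tcp_pos']); print(env.hand_in())"
```

```text
36.1833 58.86223912239075 [ 0.55038077 -0.38684949  0.20634337]
the job is handed in; nothing more can be done
None
```

The job is handed in at 36.2 s, verdict not shown: the filter is fully home, and the dipstick went in to its collar, came out, and is held within about 4° of level, its tip about 17 cm above the tray's rim.

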